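Pack the wood-filler kit and leave the drilling things

ROBOT

A 6-joint arm with a two-finger parallel gripper is mounted at the origin on the work surface. World frame = base frame: x ahead of the robot, y to its left, z up, the work surface at z = 0. Lengths are in m, angles in rad, forces in N, time in s.
With the tool pointing down it reaches from about 0.3 to 0.875 m from the base axis. Payload 6.4 kg.
Tool frame: the origin (TCP) lies between the finger pads; the fingertips stand 11 mm ahead of it and the grasp point (between the pads) lies 8 mm behind it (ctrl.tcp_to_tips is the distance from the TCP to the fingertips, in m); x points along the fingers, z is the direction in which the jaws open and shut, and the axes are right-handed (so a half turn about x gives the same grasp; the last joint's range is limited). The gripper opens to 85 mm and grips with 20 to 120 N. Pads are 22 mm wide; open, the fingers measure 114 mm over their backs; the gripper's body (76 mm by 85 mm) begins 54 mm behind the grasp point. The pads swing forward as they close: fully open they stand 13 mm farther back than shut.
Start: joints at [-1.351, 0.181, 1.607, -0, 1.354, -0.206], TCP at [0.238, -0.524, 0.242] pointing down, gripper open.
Joint ranges: [-2.99, 2.99], [-0.89, 2.07], [0.3, 2.58], [-1.14, 4.28], [0, 2.63], [-3.12, 3.12]. Speed limits (rad/s): [2.57, 2.57, 3.01, 3.14, 3.14, 3.14].

INTERFACE

Orientations are given as a unit quaternion [w, x, y, z].
In Python, from bench import ctrl, eyes, hand_in gives the robot as it stands. The module is installed in compiled form; this text tells all that it offers.
- The arm moves only by the tool step_arm, never from a script. Its arguments are lists of equal length, an entry for each row: "xyz": the shift along the world's x, y, z in mm, a list of three; "spin": the turn about the world's z in rad; "fingers": the opening in per cent of the stroke, from 0 (shut) to 100 (fully open). A call has 1 to 10 rows; each row is the pose to reach, as a shift and turn from the pose commanded when the call began; what a row does not reach only later rows make up. A row lasts 1/10 s, in which the tool goes at most 50 mm and 8.59 degrees, less where a joint would pass 70% of its speed; a pose out of reach is approached as far as the arm can. A call with a gripper value outside its range is refused whole. The fingers move at their own pace and stop on an object; the grip force is fixed at half the most. Time passes only in rows, so rows that repeat a pose let the fingers close. It gives the time, the measured TCP pose, the force and the opening at its end, in the units of the state.
- ctrl.get_obs(): the state, without advancing time (a new reading comes with each control period).
- eyes.camera(name): name is "side" or "top" or "wrist"; returns the picture (420x560x3 uint8, red, green, blue); there is no depth.
- eyes.camera_model(name): a dict with "vertical_fov" (degrees; the focal length in pixels is half the picture's height over the tangent of half this angle, whatever the lens; pixels are square), "cx", "cy" (the principal point, pixels), "pose" (4x4, takes a point from camera to world coordinates); the wrist camera has in their place "tool_from_camera" (4x4, takes a point from camera to tool coordinates, whose origin is the TCP and whose axes are the tool frame's). Camera axes: x right, y up, looking along -z (the intrinsics and any distortion apply to the point x, -y, -z); pixel columns grow to the right and rows downward; lengths in m; the calibration is good to about 2 mm. A picture is of the moment at which its call begins: read the wrist's pose just before it. camera_model takes no time and is no camera call.
- hand_in(): hands the job in, once; it reports no verdict.
The state is a dict: "time_s": time; "q": joint angles; "dq": joint speeds; "joint_efforts": joint torques, N m; "eef_pos": TCP position; "eef_rot": TCP orientation; "wrist_force": force on the tool from outside, world axes, zero at the start; "torque": the same for the moment, N m; "opening": opening from 0.0 (shut) to 1.0 (fully open).
Only numpy, scipy, OpenCV 4.12 (cv2) and the standard library are available. Lean on these libraries where they do the work, as an engineer would, in place of code of your own. Each camera call takes 0.05 s, during which the arm holds its last target.

TASK

Pack the wood-filler kit into the blue kit box, standing the white glue bottle upright in the round well, the tan filler tub upright in the oblong well and the big blue-gripped scoop in the yellow bin, with the small blue-gripped scoop nested fully home inside the big one and the two handles turned well apart so that each can be taken on its own. Leave the amber oil bottle and the red-gripped scoop of screws where they are, because the drilling still needs them.

Things in the scene. Friction and masses are not known exactly. Their poses are not given: they have to be found in the camera images.
- big_scoop_grip (a point): Big steel scoop, blue grip, on its flat base. Entry: middle of its level grip (bar 48 long, 14 wide, 14 mm tall); x points along the grip, away from the bowl; z up. Bowl axis 82 mm away along -x, joined by a flat tang 12 mm wide at rim level. Bowl 72 mm across, 46 tall outside, 3 mm walls and floor. Grip middle 41 mm above the underside.
- small_scoop_grip (a point): Small steel scoop, blue grip, empty. Entry: middle of its level grip (bar 48 long, 14 wide, 14 mm tall); x points along the grip, away from the bowl; z up. Bowl axis 82 mm away along -x, joined by a flat tang 12 mm wide at rim level. Bowl 50 mm across, 52 tall. Grip middle 47 mm above the underside. Nested, it rests on the big bowl's floor, 8 mm play all round; grips strike if under 30 degrees apart.
- glue_bottle_mid (a point): White squeeze bottle with a red nozzle: round body 50 mm across up to 76 mm, tapering shoulder, nozzle tip at 104 mm. The entry is on its axis, half-way up (52 mm above its underside), z up. Like all the loose things it starts on a fixed green mat 3 mm thick.
- filler_tub_mid (a point): Tan rectangular tub of filler powder with a white lid rim, closed: 66 mm long (along its x axis), 54 mm wide (along y), 72 mm tall. The entry is its centre, 36 mm above its underside, z up.
- round_well: Grey insert with a round well, one of three side by side in the blue kit box (108 x 306 mm, walls 24 high): row along the inserts' y axes, 98 mm apart, any order. Insert 96 x 96 mm, top 26 mm above its origin; well 66 mm across, floor 4 mm above the origin, which is the centre of its underside, 4 mm above the table.
- oblong_well: Grey insert with an oblong well, in the same row. 96 x 96 mm, top 26 mm above its origin; well 70 mm along its x axis, 82 mm along y (along the row), floor 4 mm above the origin, which is the centre of its underside, 4 mm above the table.
- open_bin: Yellow insert, a plain square bin for the scoops, in the same row. 96 x 96 mm, 4 mm walls, top 26 and floor 4 mm above its origin (centre of its underside, 4 mm above the table). Handles pass over its walls; along its +x or -x they stick out over the box's long side, clear of the other two.
- oil_bottle: Look-alike to leave: a squeeze bottle of the same shape and size as the glue bottle, amber with a black nozzle. Origin at the centre of its underside.
- screw_scoop: Look-alike to leave: a scoop of the same shape and size as the small one, with a red grip, and brass screws in the bowl. Origin at the centre of the bowl's underside, x axis along the handle, away from the bowl.

How it is judged:
By the outcome, as a careful person would: the job done as asked, in the order asked, and still so for the second after the job is handed in, with the robot touching nothing.
It also fails if it takes over 128 s, if anything falls off the work surface, if the arm or the gripper's body presses on something with over 40 N, if the wrist force passes 120 N, or if a joint passes its speed limit or range.

## Working session

There is one attempt and no reset: what is moved stays moved. The work goes in short steps, Python scripts to look and compute and a tool call to move; the robot and the scene stay as the last step left them, time stands still between calls to the robot, and variables do not carry over. Pictures are saved under pics/ and viewed, and the job is handed in when it is done.

Besides the shell and the picture viewer there is one more tool, called after "Emit:" in YAML: its name, and indented under it one key for each argument. step_arm: Moves the arm, as the interface text tells. Its arguments: {"type":"object","properties":{"xyz":{"type":"array"},"spin":{"type":"array"},"fingers":{"type":"array"}},"required":["xyz","spin","fingers"]}

```bash
mkdir -p pics; ls; python3 - <<'E'
from bench import ctrl, eyes
import cv2, numpy as np
o=ctrl.get_obs(); print(o)
for n in ["side","top","wrist"]:
    m=eyes.camera_model(n); print(n,m)
    im=eyes.camera(n); cv2.imwrite(f"pics/{n}0.png",im[:,:,::-1])
E
```

```text
pics
{'time_s': 0.0, 'q': array([-1.35130146e+00,  1.81512773e-01,  1.60798280e+00,  5.22238350e-07,
        1.35382822e+00, -2.06319115e-01]), 'dq': array([-0.00090612, -0.00043178,  0.00071258,  0.00031465,  0.0007954 ,
       -0.00120265]), 'joint_efforts': array([ 1.38628133e-03, -4.44865322e+01, -3.51338160e+01, -2.29361394e-04,
        8.89305258e-03,  6.17565092e-06]), 'eef_pos': array([ 0.23739945, -0.5231251 ,  0.24141223]), 'eef_rot': array([ 0.59392572,  0.38348927,  0.59479672, -0.38262916]), 'wrist_force': array([-0.05518406,  1.49093517, -0.15430062]), 'torque': array([-0.03007642,  0.00689758,  0.01941398]), 'opening': 0.9959153693843433}
side {'vertical_fov': 46.334154757782095, 'cx': 281.0403379906269, 'cy': 211.64219643303778, 'pose': array([[-0.70888384,  0.43561381, -0.55472905, -0.18091102],
       [-0.70519994, -0.45255855,  0.54578733,  0.69717276],
       [-0.01329488,  0.7780947 ,  0.62800627,  0.88856949],
       [ 0.        ,  0.        ,  0.        ,  1.        ]])}
top {'vertical_fov': 57.135105135184865, 'cx': 267.87369797605066, 'cy': 215.19420974546443, 'pose': array([[-0.00359638,  0.98938299, -0.14528715,  0.42995747],
       [-0.99990828, -0.00166076,  0.01344179,  0.01076869],
       [ 0.01305779,  0.14532217,  0.98929822,  0.88684926],
       [ 0.        ,  0.        ,  0.        ,  1.        ]])}
wrist {'vertical_fov': 62.28366720289402, 'cx': 272.30288227557054, 'cy': 210.27885271555326, 'tool_from_camera': array([[ 1.72668056e-04,  2.77683267e-01, -9.60672667e-01,
        -1.31086478e-01],
       [ 2.92574093e-04,  9.60672626e-01,  2.77683308e-01,
         6.94000525e-02],
       [ 9.99999942e-01, -3.29014971e-04,  8.46345452e-05,
         1.27561843e-03],
       [ 0.00000000e+00,  0.00000000e+00,  0.00000000e+00,
         1.00000000e+00]])}
```

View pics/top0.png

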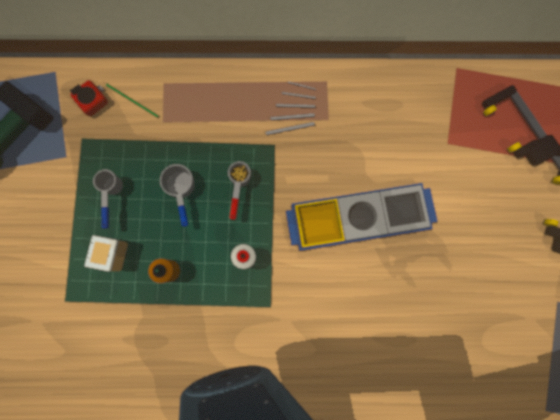

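View pics/side0.png

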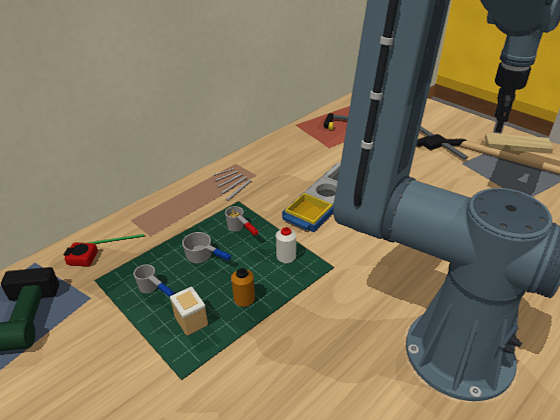

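View pics/wrist0.png

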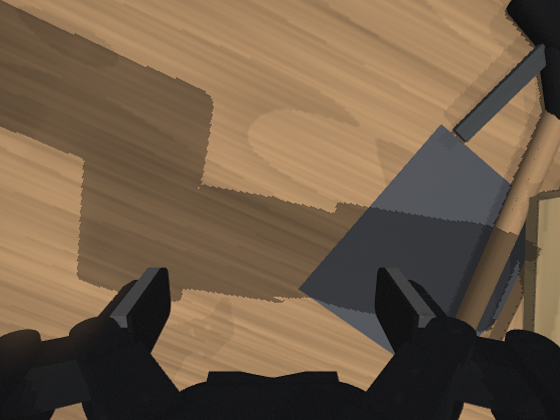

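```bash
cat > h.py <<'E'
import numpy as np, cv2
from bench import ctrl, eyes
from scipy.spatial.transform import Rotation as R
def model(n,obs=None):
    m=eyes.camera_model(n)
    if n=="wrist":
        T=np.eye(4); w,x,y,z=obs["eef_rot"]; T[:3,:3]=R.from_quat([x,y,z,w]).as_matrix(); T[:3,3]=obs["eef_pos"]
        P=T@m["tool_from_camera"]
    else: P=m["pose"]
    f=210/np.tan(np.radians(m["vertical_fov"])/2)
    return dict(f=f,cx=m["cx"],cy=m["cy"],P=np.array(P))
def ray(M,u,v):
    d=np.array([(u-M["cx"])/M["f"],-(v-M["cy"])/M["f"],-1.0])
    d=M["P"][:3,:3]@d
    return M["P"][:3,3],d/np.linalg.norm(d)
def onz(M,u,v,z):
    o,d=ray(M,u,v); return o+d*(z-o[2])/d[2]
def tri(*obs):
    A=np.zeros((3,3));b=np.zeros(3);rs=[ray(*q) for q in obs]
    for o,d in rs:
        Q=np.eye(3)-np.outer(d,d);A+=Q;b+=Q@o
    p=np.linalg.solve(A,b)
    return p,[np.linalg.norm((np.eye(3)-np.outer(d,d))@(p-o)) for o,d in rs]
def proj(M,p):
    c=M["P"][:3,:3].T@(np.asarray(p)-M["P"][:3,3])
    return M["cx"]+M["f"]*c[0]/-c[2], M["cy"]-M["f"]*c[1]/-c[2]
def snap(n,name):
    o=ctrl.get_obs(); im=eyes.camera(n)[:,:,::-1].copy(); cv2.imwrite(f"pics/{name}.png",im)
    np.savez(f"pics/{name}.npz",**model(n,o)); return im,model(n,o)
def load(name):
    z=np.load(f"pics/{name}.npz"); return cv2.imread(f"pics/{name}.png"),{k:z[k] for k in z}
def blobs(im,lo,hi,amin=30,roi=None):
    h=cv2.cvtColor(im,cv2.COLOR_BGR2HSV); m=cv2.inRange(h,np.array(lo),np.array(hi))
    if roi: 
        k=np.zeros_like(m);k[roi[1]:roi[3],roi[0]:roi[2]]=255;m&=k
    cs,_=cv2.findContours(m,cv2.RETR_EXTERNAL,cv2.CHAIN_APPROX_NONE)
    return [c for c in cs if cv2.contourArea(c)>=amin]
E
python3 - <<'E'
from h import *
for n in ["top","side"]:
    im=cv2.imread(f"pics/{n}0.png"); M=model(n); np.savez(f"pics/{n}0.npz",**M)
    for nm,lo,hi in [("blue",(105,150,60),(130,255,255)),("red",(0,180,100),(6,255,255)),("redb",(174,150,100),(180,255,255)),("yellow",(20,180,80),(32,255,255)),("amber",(8,180,80),(19,255,255))]:
        for c in blobs(im,lo,hi,20):
            (u,v),(a,b),t=cv2.minAreaRect(c); x=onz(M,u,v,.044)
            print(n,nm,cv2.contourArea(c),np.round((u,v,a,b,t),1),np.round(x,3))
im=cv2.imread("pics/top0.png"); cv2.imwrite("pics/topA.png",cv2.resize(im[130:310,60:280],None,fx=3.5,fy=3.3,interpolation=cv2.INTER_CUBIC))
cv2.imwrite("pics/topB.png",cv2.resize(im[170:260,280:450],None,fx=4.5,fy=4.5,interpolation=cv2.INTER_CUBIC))
E
```

```text
top blue 73.5 [104.  217.5  19.    6.   90. ] [0.549 0.359 0.044]
top blue 105.0 [182.7 215.8  19.4   6.5  78.7] [0.553 0.187 0.044]
top red 70.0 [242.5 255.5   9.    9.   90. ] [0.465 0.055 0.044]
top red 85.0 [233.3 208.6   5.8  19.4   9.5] [0.569 0.076 0.044]
top red 260.5 [87.4 96.7 24.7 24.9 47.3] [0.83  0.413 0.044]
top yellow 71.0 [551.  222.1  13.9   6.8   7.1] [ 0.537 -0.631  0.044]
top yellow 1686.0 [319.3 222.5  41.9  42.6  80.5] [ 0.537 -0.114  0.044]
top yellow 40.0 [555.5 179.    8.    7.   90. ] [ 0.635 -0.652  0.044]
top yellow 67.5 [514.2 147.3   6.5  13.4  59. ] [ 0.71  -0.565  0.044]
top yellow 66.0 [489.5 109.5   6.7  13.   63.4] [ 0.801 -0.516  0.044]
top amber 429.0 [161. 270.  22.  24.  90.] [0.435 0.23  0.044]
side blue 91.5 [165.3 289.2  16.7   6.9  38.7] [0.557 0.349 0.044]
side blue 92.0 [221.8 253.9  17.4   6.3  26.6] [0.553 0.184 0.044]
side blue 289.5 [308.1 220.2  22.5  49.8  85.3] [ 0.487 -0.061  0.044]
side red 261.5 [ 79.4 253.6  28.4  22.2   3.4] [0.81  0.431 0.044]
side red 50.0 [285.5 230.5   7.    9.   90. ] [0.501 0.011 0.044]
side red 70.0 [251.3 228.3  14.8   5.7  45. ] [0.573 0.067 0.044]
side yellow 728.0 [308.1 207.8  39.9  24.9  23.2] [ 0.523 -0.101  0.044]
side yellow 22.5 [330.  125.5   7.    4.   90. ] [ 0.78  -0.495  0.044]
side yellow 2621.5 [546.2  68.7  46.8  96.8  17.5] [ 0.436 -1.491  0.044]
side yellow 4841.0 [474.5  49.1  64.   98.1  10.6] [ 0.763 -1.493  0.044]
side amber 554.5 [242.2 287.8  34.9  21.3  86.6] [0.433 0.223 0.044]
```

View pics/topA.png

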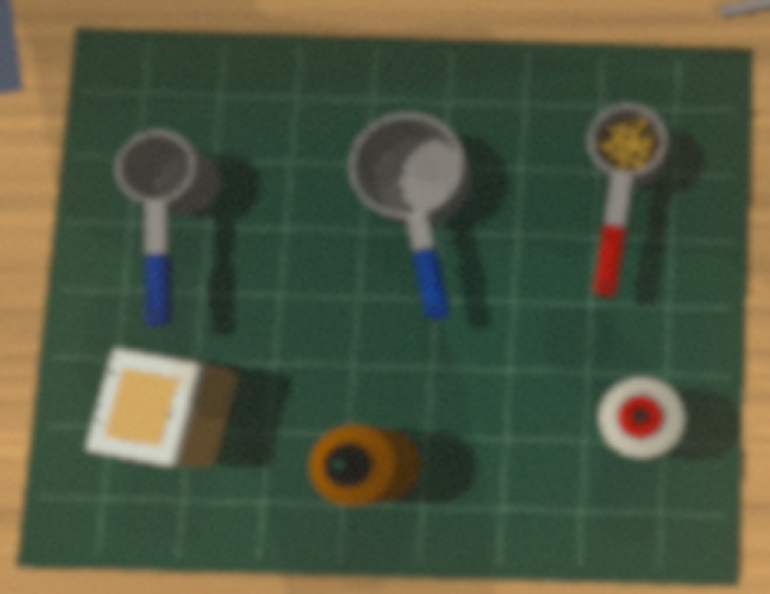

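View pics/topB.png

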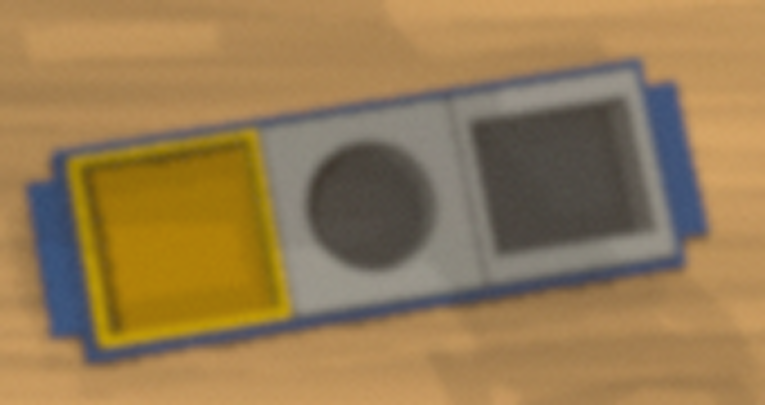

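```bash
python3 - <<'E'
from h import *
o=ctrl.get_obs(); w,x,y,z=o["eef_rot"]; T=R.from_quat([x,y,z,w]).as_matrix(); print(T.round(3))
t,Mt=load("top0"); s,Ms=load("side0")
def rc(im,lo,hi,roi=None,a=15):
    c=max(blobs(im,lo,hi,a,roi),key=cv2.contourArea); return c,cv2.minAreaRect(c)
B=((105,150,60),(130,255,255)); Rd=((0,180,100),(6,255,255))
for nm,ut,us in [("small",(104,217.5),(165.3,289.2)),("big",(182.7,215.8),(221.8,253.9)),("nozzle",(242.5,255.5),(285.5,230.5)),("bin",(319.3,222.5),(308.1,207.8))]:
    p,r=tri((Mt,*ut),(Ms,*us)); print(nm,p.round(4),np.round(r,4))
im=cv2.imread("pics/side0.png"); cv2.imwrite("pics/sideA.png",cv2.resize(im[190:350,100:340],None,fx=3.3,fy=3.3,interpolation=cv2.INTER_CUBIC))
# white glue, white lid, box
for nm,roi in [("lid",(75,225,135,280)),("glue",(225,235,265,280))]:
    c,r=rc(t,(0,0,140),(180,70,255),roi); print(nm,cv2.contourArea(c),r, cv2.minEnclosingCircle(c))
c,r=rc(t,(105,150,40),(130,255,255),(285,170,450,260)); print(r)
for nm,roi in [("lid",(160,270,220,340)),("glue",(270,220,300,265))]:
    c,r=rc(s,(0,0,140),(180,70,255),roi); print(nm,cv2.contourArea(c),r)
E
```

```text
[[-0.     0.911  0.413]
 [ 0.001  0.413 -0.911]
 [-1.     0.    -0.001]]
small [0.5474 0.3541 0.0551] [0.0004 0.0004]
big [0.5516 0.1857 0.0468] [0.0009 0.0009]
nozzle [0.4624 0.0515 0.0933] [0.0011 0.0011]
bin [ 0.539  -0.1174  0.0258] [0.0008 0.0008]
lid 772.0 ((100.17073059082031, 253.03659057617188), (26.33082389831543, 32.407169342041016), 12.094758033752441) ((100.5, 253.5), 19.91240692138672)
glue 402.5 ((242.5, 256.0), (22.0, 23.0), 90.0) ((242.58108520507812, 256.1486511230469), 11.778814315795898)Traceback (most recent call last):
  File "<stdin>", line 13, in <module>
  File "<stdin>", line 5, in rc
ValueError: max() iterable argument is empty
```

View pics/sideA.png

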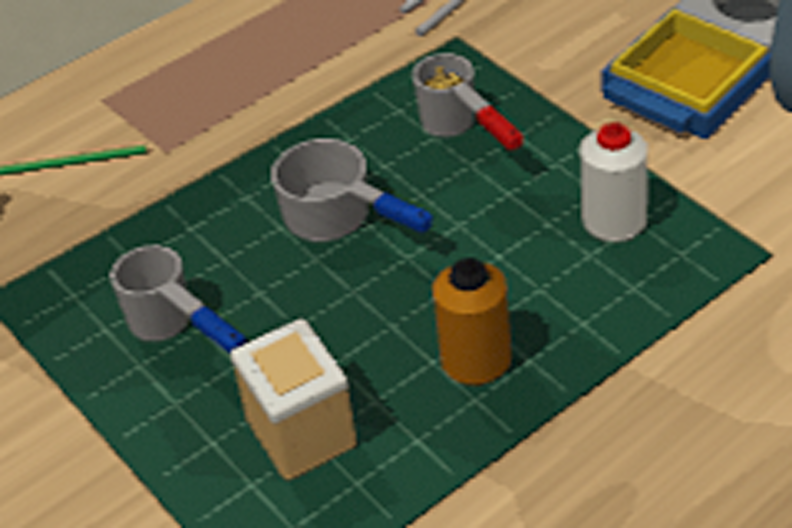

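Emit:
step_arm:
  xyz:
    - [20,25,58]
    - [50,60,58]
    - [80,100,58]
    - [110,140,58]
    - [145,180,58]
    - [180,225,58]
    - [210,265,58]
    - [240,300,58]
    - [262,324,58]
    - [262,324,58]
  spin: [0,0,0,0,0,0,0,0,0,0]
  fingers: [100,100,100,100,100,100,100,100,100,100]

```text
time_s: 1.15
eef_pos: [0.502, -0.1951, 0.3]
eef_rot: [0.595, 0.382, 0.596, -0.381]
wrist_force: [-0.7, -0.3, -0.0]
opening: 1.005
```

```bash
python3 - <<'E'
from h import *
snap("wrist","w1"); o=ctrl.get_obs(); print(o["eef_pos"],o["time_s"],o["q"].round(3))
E
```

```text
[ 0.50064421 -0.19719406  0.29987496] 1.2 [-0.596  0.054  1.63   0.     1.458  0.544]
```

View pics/w1.png

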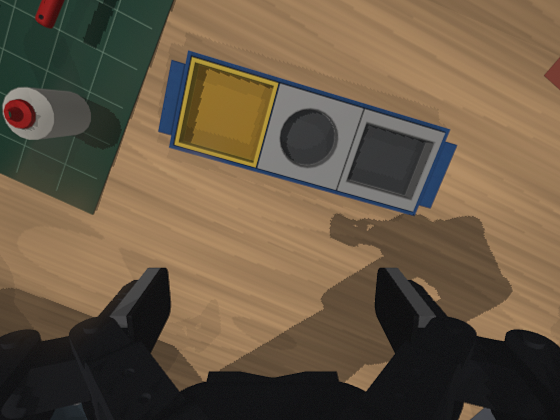

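```bash
cat > box.py <<'E'
from h import *
import sys
im,M=load(sys.argv[1])
h=cv2.cvtColor(im,cv2.COLOR_BGR2HSV)
out=im.copy()
def toplane(c,z=.030): return np.array([onz(M,u,v,z)[:2] for u,v in c.reshape(-1,2)])
def rect(pts):
    r=cv2.minAreaRect((pts*1000).astype(np.float32)); return r
if len(sys.argv)>2:
    x0,y0,x1,y1=map(int,sys.argv[2:6])
else: x0,y0,x1,y1=0,0,560,270
k=np.zeros(im.shape[:2],np.uint8);k[y0:y1,x0:x1]=255
ym=cv2.inRange(h,(20,120,60),(34,255,255))&k
c=max(cv2.findContours(ym,cv2.RETR_EXTERNAL,cv2.CHAIN_APPROX_NONE)[0],key=cv2.contourArea)
print("bin",rect(toplane(c))); cv2.drawContours(out,[c],-1,(0,0,255),1)
g=cv2.inRange(h,(0,0,95),(180,45,200))&k
g=cv2.morphologyEx(g,cv2.MORPH_OPEN,np.ones((3,3)))
cs,hi=cv2.findContours(g,cv2.RETR_CCOMP,cv2.CHAIN_APPROX_NONE)
for c,hh in zip(cs,hi[0]):
    a=cv2.contourArea(c)
    if a>800:
        p=toplane(c); print("gray" if hh[3]<0 else "hole",a,rect(p)); 
        print("   circ",cv2.minEnclosingCircle((p*1000).astype(np.float32)), cv2.fitEllipse((p*1000).astype(np.float32)))
        cv2.drawContours(out,[c],-1,(255,0,255),1)
cv2.imwrite("pics/box_%s.png"%sys.argv[1],out)
E
python3 box.py w1
```

```text
bin ((539.4174194335938, -120.32637023925781), (96.59640502929688, 96.78115844726562), 8.99171257019043)
gray 6743.5 ((569.7593994140625, -313.7982177734375), (95.6837158203125, 95.95347595214844), 9.010946273803711)
   circ ((569.5750122070312, -313.7018737792969), 66.26006317138672) ((569.8653564453125, -313.68463134765625), (111.63876342773438, 111.79502868652344), 56.286624908447266)
hole 4461.0 ((569.8546752929688, -313.3148193359375), (72.47128295898438, 84.29499816894531), 9.02367115020752)
   circ ((569.6646728515625, -313.0010986328125), 54.15468978881836) ((569.842529296875, -313.2360534667969), (83.4230728149414, 98.68394470214844), 9.450082778930664)
gray 1218.0 ((449.05010986328125, 76.96936798095703), (56.476409912109375, 52.6822509765625), 29.280174255371094)
   circ ((448.3914489746094, 78.4179458618164), 28.629383087158203) ((448.4110107421875, 78.08013153076172), (52.9508056640625, 54.07032012939453), 23.46141815185547)
gray 7125.0 ((554.517822265625, -217.2172393798828), (95.73551177978516, 95.84706115722656), 9.012165069580078)
   circ ((554.97412109375, -217.20852661132812), 66.59722137451172) ((554.8228759765625, -217.13449096679688), (111.73722076416016, 112.04608917236328), 81.00508117675781)
hole 2786.0 ((554.7367553710938, -216.81634521484375), (67.07377624511719, 67.33776092529297), 58.946224212646484)
   circ ((554.770263671875, -216.77232360839844), 34.10689926147461) ((554.6485595703125, -216.87667846679688), (66.81521606445312, 66.99237823486328), 48.811790466308594)
```

View pics/box_w1.png

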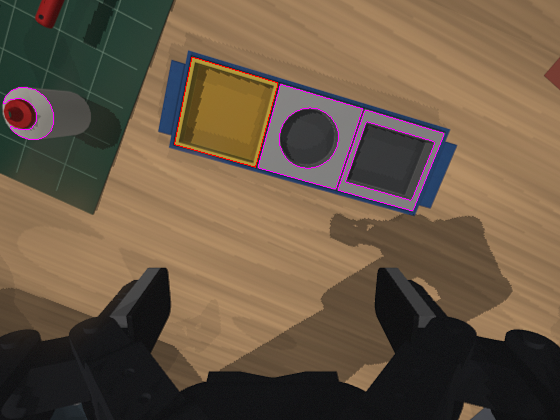

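Emit:
step_arm:
  xyz:
    - [-8,45,-10]
    - [-14,90,-20]
    - [-20,135,-30]
    - [-26,180,-40]
    - [-32,225,-50]
    - [-38,252,-50]
    - [-38,252,-50]
    - [-38,252,-50]
  spin: [0,0,0,0,0,0,0,0]
  fingers: [100,100,100,100,100,100,100,100]

```text
time_s: 2.0
eef_pos: [0.4614, 0.0517, 0.2503]
eef_rot: [0.595, 0.383, 0.594, -0.383]
wrist_force: [0.1, 0.3, 0.6]
opening: 1.0
```

```bash
python3 - <<'E'
from h import *
im,M=snap("wrist","w2"); o=ctrl.get_obs(); print(o["eef_pos"],o["time_s"],o["q"].round(3))
_,M1=load("w1"); i1,_=load("w1")
for I,m in [(i1,M1),(im,M)]:
    for c in blobs(I,(0,180,90),(8,255,255),40):
        print(cv2.contourArea(c),cv2.minAreaRect(c),[onz(m,*cv2.minAreaRect(c)[0],z).round(4) for z in (.09,.1,.107)])
E
```

```text
[0.46170707 0.05118597 0.25039826] 2.05 [-1.460e-01 -8.200e-02  1.864e+00 -1.000e-03  1.358e+00  1.000e+00]
550.0 ((17.4999942779541, 113.5), (29.698484420776367, 24.041629791259766), 45.0) [array([0.4615, 0.0508, 0.09  ]), array([0.4646, 0.0444, 0.1   ]), array([0.4667, 0.04  , 0.107 ])]
310.0 ((44.75861740112305, 10.603448867797852), (13.741456031799316, 28.039997100830078), 21.801406860351562) [array([0.5579, 0.0495, 0.09  ]), array([0.5582, 0.0431, 0.1   ]), array([0.5583, 0.0387, 0.107 ])]
677.5 ((274.0, 193.5), (29.0, 30.0), 90.0) [array([0.4628, 0.0492, 0.09  ]), array([0.4649, 0.0502, 0.1   ]), array([0.4664, 0.051 , 0.107 ])]
790.0 ((300.73529052734375, 67.94117736816406), (15.263376235961914, 57.109031677246094), 30.963756561279297) [array([0.5629, 0.072 , 0.09  ]), array([0.5616, 0.0722, 0.1   ]), array([0.5607, 0.0724, 0.107 ])]
```

View pics/w2.png

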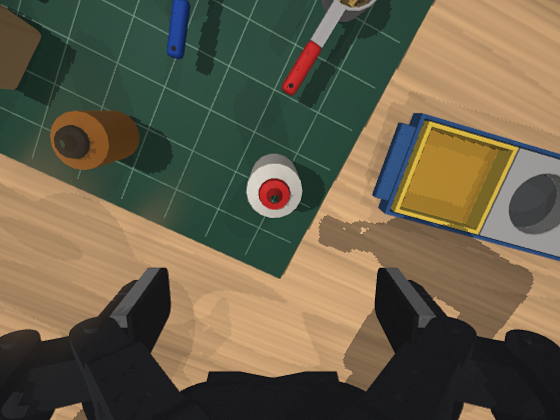

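Emit:
step_arm:
  xyz:
    - [1,-2,-45]
    - [1,-2,-90]
    - [1,-2,-135]
    - [1,-2,-170]
    - [1,-2,-195]
    - [1,-2,-195]
    - [1,-2,-195]
    - [1,-2,-195]
    - [1,-2,-195]
    - [1,-2,-195]
  spin: [0,0,0,0,0,0,0,0,0,0]
  fingers: [100,100,100,100,100,100,0,0,0,0]

```text
time_s: 3.05
eef_pos: [0.4643, 0.0499, 0.0575]
eef_rot: [0.596, 0.384, 0.593, -0.383]
wrist_force: [-0.7, -0.7, 6.0]
opening: 0.571
```

Emit:
step_arm:
  xyz:
    - [0,0,0]
    - [0,0,0]
    - [0,0,40]
    - [0,0,70]
    - [0,0,70]
  spin: [0,0,0,0,0]
  fingers: [0,0,0,0,0]

```text
time_s: 3.55
eef_pos: [0.4663, 0.0499, 0.1306]
eef_rot: [0.598, 0.384, 0.591, -0.381]
wrist_force: [0.5, 0.8, -2.0]
opening: 0.567
```

```bash
python3 - <<'E'
from h import *
im,M=snap("wrist","w3"); snap("side","s3");o=ctrl.get_obs(); print(o["eef_pos"],o["time_s"],o["wrist_force"])
E
```

```text
[0.4633505  0.05024128 0.12658909] 3.65 [-0.23044033 -0.03274078 -2.23707661]
```

View pics/w3.png

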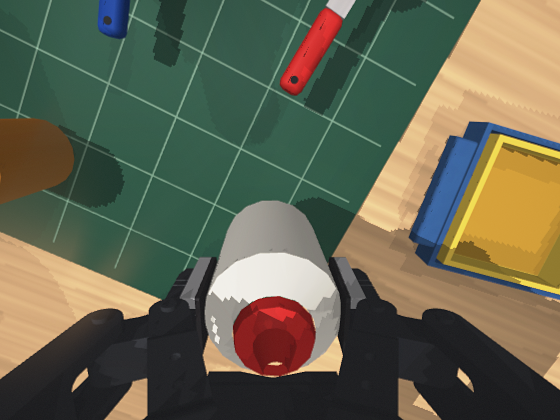

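View pics/s3.png

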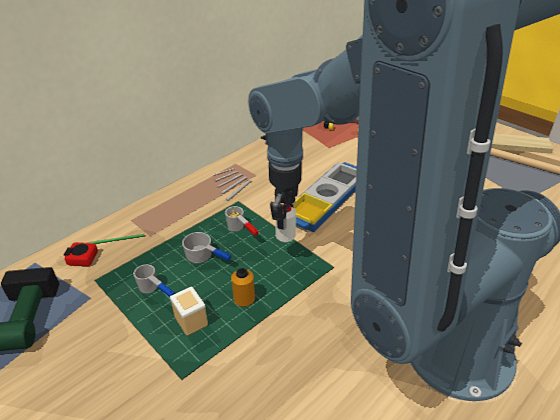

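Emit:
step_arm:
  xyz:
    - [10,-30,0]
    - [25,-70,0]
    - [40,-115,0]
    - [55,-160,0]
    - [70,-205,0]
    - [83,-240,0]
    - [90,-260,0]
    - [92,-267,0]
    - [92,-267,0]
    - [92,-267,0]
  spin: [0,0,0,0,0,0,0,0,0,0]
  fingers: [0,0,0,0,0,0,0,0,0,0]

```text
time_s: 4.65
eef_pos: [0.5536, -0.2151, 0.1243]
eef_rot: [0.594, 0.383, 0.595, -0.383]
wrist_force: [-0.3, -0.1, -1.3]
opening: 0.571
```

Emit:
step_arm:
  xyz:
    - [0,0,-25]
    - [0,0,-45]
    - [0,0,-55]
    - [0,0,-60]
    - [0,0,-63]
    - [0,0,-63]
  spin: [0,0,0,0,0,0]
  fingers: [0,0,0,0,0,0]

```text
time_s: 5.25
eef_pos: [0.555, -0.2165, 0.0631]
eef_rot: [0.595, 0.383, 0.594, -0.383]
wrist_force: [0.5, -0.8, -1.5]
opening: 0.573
```

```bash
python3 - <<'E'
from h import *
im,M=snap("wrist","w4"); snap("top","t4");o=ctrl.get_obs(); print(o["eef_pos"],o["time_s"],o["wrist_force"])
E
```

```text
[ 0.55516871 -0.21694279  0.06318266] 5.35 [-0.13249279 -0.98030179 -1.41676129]
```

View pics/w4.png

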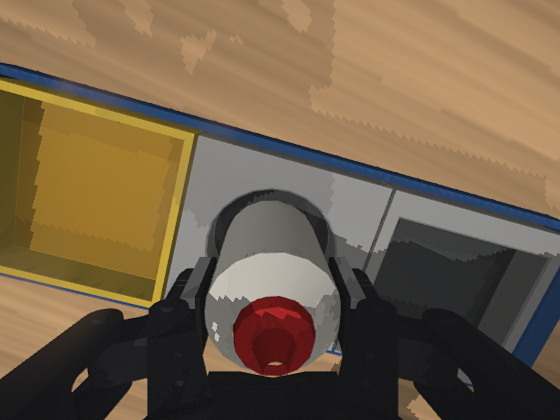

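Bottle is inside the well, centred (well outline around it, x≈205–335). Not yet on the floor (no load); lower slightly, release, and rise.

Emit:
step_arm:
  xyz:
    - [0,0,-2]
    - [0,0,-2]
    - [0,0,-2]
    - [0,0,-2]
    - [0,0,-2]
    - [0,0,-2]
  spin: [0,0,0,0,0,0]
  fingers: [0,0,80,80,80,80]

```text
time_s: 5.95
eef_pos: [0.5545, -0.2167, 0.0602]
eef_rot: [0.594, 0.383, 0.594, -0.383]
wrist_force: [0.1, 0.6, -0.1]
opening: 0.799
```

Emit:
step_arm:
  xyz:
    - [0,0,20]
    - [0,0,60]
    - [0,0,110]
    - [0,0,160]
    - [0,0,190]
    - [0,0,190]
  spin: [0,0,0,0,0,0]
  fingers: [100,100,100,100,100,100]

```text
time_s: 6.55
eef_pos: [0.5571, -0.2182, 0.2566]
eef_rot: [0.598, 0.383, 0.591, -0.383]
wrist_force: [0.2, -0.5, 0.7]
opening: 0.999
```

```bash
python3 - <<'E'
from h import *
im,M=snap("wrist","w5"); snap("top","t5");o=ctrl.get_obs(); print(o["eef_pos"],o["time_s"],o["wrist_force"],o["q"])
# tub: lid in top view -> plane z=.075
t,Mt=load("top0")
c=max(blobs(t,(0,0,140),(180,70,255),30,(75,225,135,280)),key=cv2.contourArea)
for z in (.072,.075,.078):
    p=np.array([onz(Mt,u,v,z)[:2]*1000 for u,v in c.reshape(-1,2)],np.float32); print(z,cv2.minAreaRect(p))
E
```

```text
[ 0.55466001 -0.21680599  0.25072548] 6.65 [-0.06498961  0.7960116  -1.10754203] [-5.71724420e-01  2.18077116e-01  1.54572007e+00 -3.32014441e-05
  1.37646950e+00  5.73330431e-01]
0.072 ((470.3421630859375, 350.58380126953125), (54.602352142333984, 66.29948425292969), 78.93499755859375)
0.075 ((470.1935119628906, 349.3327331542969), (54.40132141113281, 66.05538177490234), 78.93501281738281)
0.078 ((470.0447998046875, 348.08172607421875), (54.2003173828125, 65.811279296875), 78.93506622314453)
```

View pics/w5.png

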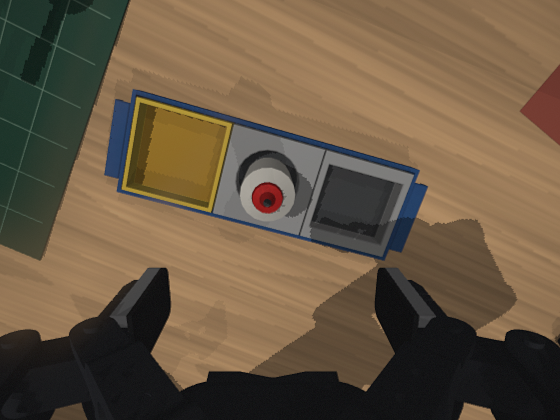

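Emit:
step_arm:
  xyz:
    - [-5,30,0]
    - [-10,75,0]
    - [-18,122,0]
    - [-25,170,0]
    - [-32,218,0]
    - [-40,266,0]
    - [-47,314,0]
    - [-54,362,0]
    - [-61,410,0]
    - [-68,458,0]
  spin: [0,-0.1,-0.2,-0.3,-0.4,-0.5,-0.6,-0.62,-0.62,-0.62]
  fingers: [100,100,100,100,100,100,100,100,100,100]

```text
time_s: 7.65
eef_pos: [0.4847, 0.2429, 0.2478]
eef_rot: [-0.449, -0.545, -0.45, 0.547]
wrist_force: [0.8, -0.3, -0.4]
opening: 0.999
```

Emit:
step_arm:
  xyz:
    - [-7,45,0]
    - [-13,85,0]
    - [-17,108,0]
    - [-17,108,0]
    - [-17,108,0]
  spin: [0,0,0,0,0]
  fingers: [100,100,100,100,100]

```text
time_s: 8.15
eef_pos: [0.4684, 0.349, 0.2479]
eef_rot: [-0.449, -0.544, -0.45, 0.547]
wrist_force: [-0.1, -0.0, 1.0]
opening: 1.001
```

```bash
python3 - <<'E'
from h import *
im,M=snap("wrist","w6");o=ctrl.get_obs(); print(o["eef_pos"],o["time_s"],o["wrist_force"],o["q"].round(3))
w,x,y,z=o["eef_rot"]; print(R.from_quat([x,y,z,w]).as_matrix()[:,2])
for c in blobs(im,(0,0,140),(180,60,255),1000,(0,0,560,265)):
  for z in (.070,.075,.080):
    p=np.array([onz(M,u,v,z)[:2]*1000 for u,v in c.reshape(-1,2)],np.float32); print(z,cv2.minAreaRect(p))
E
```

```text
[0.4688696  0.34844481 0.24839845] 8.2 [-0.16907401 -0.7184502  -0.25332011] [ 0.436  0.198  1.574 -0.     1.373  2.201]
[-0.19291911 -0.98121187  0.00234004]
0.07 ((469.88128662109375, 346.47442626953125), (54.28609848022461, 65.99774932861328), 78.8038558959961)
0.075 ((470.9776611328125, 346.272216796875), (53.40715026855469, 64.92913818359375), 78.80387115478516)
0.08 ((472.0740661621094, 346.0699768066406), (52.528167724609375, 63.86051559448242), 78.80387115478516)
```

View pics/w6.png

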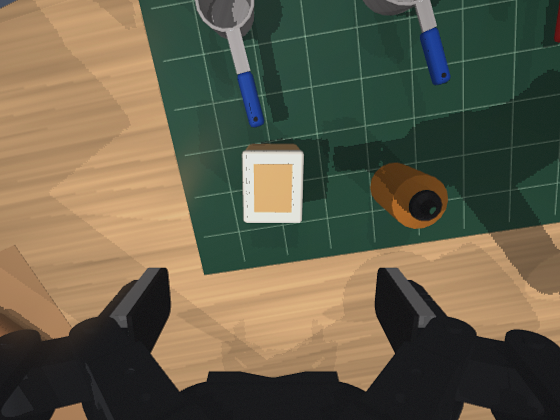

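Emit:
step_arm:
  xyz:
    - [2,-2,-45]
    - [2,-2,-90]
    - [2,-2,-135]
    - [2,-2,-175]
    - [2,-2,-195]
    - [2,-2,-203]
    - [2,-2,-203]
    - [2,-2,-203]
    - [2,-2,-203]
    - [2,-2,-203]
  spin: [0,0,0,0,0,0,0,0,0,0]
  fingers: [100,100,100,100,100,100,100,0,0,0]

```text
time_s: 9.2
eef_pos: [0.473, 0.3478, 0.0494]
eef_rot: [0.45, 0.547, 0.449, -0.545]
wrist_force: [1.0, -1.3, 3.1]
opening: 0.626
```

Emit:
step_arm:
  xyz:
    - [0,0,0]
    - [0,0,0]
    - [0,0,40]
    - [0,0,80]
    - [0,0,100]
    - [0,0,100]
  spin: [0,0,0,0,0,0]
  fingers: [0,0,0,0,0,0]

```text
time_s: 9.8
eef_pos: [0.4736, 0.3485, 0.1513]
eef_rot: [0.45, 0.549, 0.449, -0.543]
wrist_force: [-0.3, -0.1, -3.4]
opening: 0.627
```

```bash
python3 - <<'E'
from h import *
im,M=snap("wrist","w7");o=ctrl.get_obs(); print(o["eef_pos"],o["time_s"],o["wrist_force"],o["q"].round(3))
i,m=load("w6"); t,Mt=load("top0"); s,Ms=load("side0")
for c in blobs(i,(105,150,40),(130,255,255),200):
    r=cv2.minAreaRect(c); print(r)
    for z in (.044,.050): 
        p=np.array([onz(m,u,v,z+.007)[:2]*1000 for u,v in c.reshape(-1,2)],np.float32); print(z,cv2.minAreaRect(p))
E
```

```text
[0.47219755 0.34779809 0.1486529 ] 9.85 [-0.0723848   0.16881451 -3.14172255] [0.433 0.302 1.66  0.    1.176 2.197]
((250.31800842285156, 99.2902603149414), (55.064815521240234, 15.771834373474121), 75.61860656738281)
0.044 ((548.6331176757812, 351.16778564453125), (47.13688659667969, 14.114192962646484), 3.424654483795166)
0.05 ((548.4310302734375, 350.8533020019531), (46.27406311035156, 13.855842590332031), 3.4246294498443604)
((434.9606628417969, 56.43101501464844), (55.813392639160156, 19.644466400146484), 74.35775756835938)
0.044 ((552.43115234375, 185.97137451171875), (46.316375732421875, 16.12891387939453), 12.093485832214355)
0.05 ((552.1596069335938, 188.6805877685547), (45.46855545043945, 15.833691596984863), 12.093450546264648)
```

View pics/w7.png

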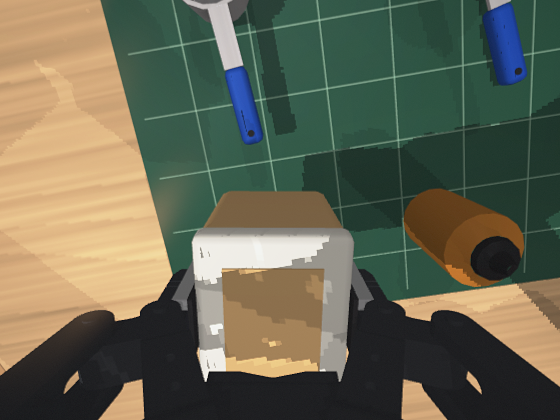

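Emit:
step_arm:
  xyz:
    - [5,-30,35]
    - [12,-75,60]
    - [19,-122,70]
    - [26,-170,70]
    - [33,-218,70]
    - [40,-266,70]
    - [47,-314,70]
    - [54,-362,70]
    - [61,-410,70]
    - [68,-458,70]
  spin: [0,-0.1,-0.22,-0.36,-0.5,-0.64,-0.78,-0.92,-1.06,-1.2]
  fingers: [0,0,0,0,0,0,0,0,0,0]

```text
time_s: 10.85
eef_pos: [0.5381, -0.112, 0.2146]
eef_rot: [-0.06, -0.703, -0.061, 0.706]
wrist_force: [0.4, 0.9, -2.0]
opening: 0.625
```

Emit:
step_arm:
  xyz:
    - [7,-48,0]
    - [14,-96,0]
    - [21,-144,0]
    - [26,-180,0]
    - [30,-203,0]
    - [30,-203,0]
    - [30,-203,0]
  spin: [-0.02,-0.022,-0.022,-0.022,-0.022,-0.022,-0.022]
  fingers: [0,0,0,0,0,0,0]

```text
time_s: 11.55
eef_pos: [0.5683, -0.3131, 0.2143]
eef_rot: [-0.053, -0.704, -0.056, 0.706]
wrist_force: [-0.1, 0.3, -2.8]
opening: 0.627
```

```bash
python3 - <<'E'
from h import *
im,M=snap("wrist","w8");o=ctrl.get_obs(); print(o["eef_pos"],o["time_s"],o["wrist_force"],o["q"].round(3))
w,x,y,z=o["eef_rot"]; print(R.from_quat([x,y,z,w]).as_matrix()[:,2])
E
```

```text
[ 0.56860772 -0.31237326  0.214857  ] 11.6 [ 0.31436845  0.05512261 -3.60543042] [-0.685  0.367  1.431  0.     1.347  2.302]
[-0.9880602  -0.15404746  0.0025347 ]
```

View pics/w8.png

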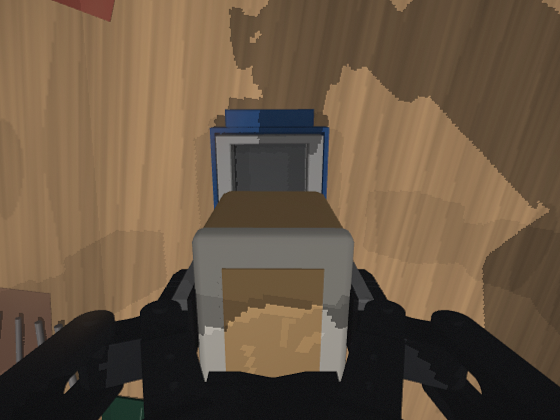

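Emit:
step_arm:
  xyz:
    - [1,-1,-45]
    - [1,-1,-90]
    - [1,-1,-120]
    - [1,-1,-140]
    - [1,-1,-152]
    - [1,-1,-158]
    - [1,-1,-161]
    - [1,-1,-161]
  spin: [0,0,0,0,0,0,0,0]
  fingers: [0,0,0,0,0,0,0,0]

```text
time_s: 12.4
eef_pos: [0.5711, -0.3148, 0.0571]
eef_rot: [0.055, 0.705, 0.054, -0.705]
wrist_force: [0.2, -0.1, -3.0]
opening: 0.622
```

```bash
python3 - <<'E'
from h import *
im,M=snap("wrist","w9");o=ctrl.get_obs(); print(o["eef_pos"],o["time_s"],o["wrist_force"],o["q"].round(3))
E
```

```text
[ 0.57124457 -0.31499736  0.05751905] 12.45 [-0.53363137  0.5439698  -3.15441595] [-0.686  0.552  1.517  0.     1.071  2.301]
```

View pics/w9.png

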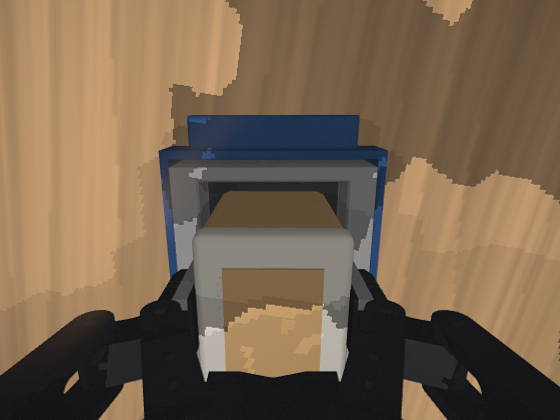

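Emit:
step_arm:
  xyz:
    - [0,0,-2]
    - [0,0,-3]
    - [0,0,-3]
  spin: [0,0,0]
  fingers: [0,0,0]

```text
time_s: 12.75
eef_pos: [0.571, -0.3151, 0.0545]
eef_rot: [0.055, 0.705, 0.054, -0.705]
wrist_force: [-0.9, 1.3, 2.7]
opening: 0.625
```

Contact with the floor (force changed from −3 to +2.7). Release and rise.

Emit:
step_arm:
  xyz:
    - [0,0,0]
    - [0,0,0]
    - [0,0,0]
    - [0,0,0]
    - [0,0,40]
    - [0,0,90]
    - [0,0,140]
    - [0,0,180]
    - [0,0,180]
  spin: [0,0,0,0,0,0,0,0,0]
  fingers: [90,90,90,90,100,100,100,100,100]

```text
time_s: 13.65
eef_pos: [0.5736, -0.317, 0.2418]
eef_rot: [0.058, 0.708, 0.051, -0.701]
wrist_force: [0.5, -0.6, 0.7]
opening: 0.997
```

```bash
python3 - <<'E'
from h import *
im,M=snap("wrist","w10");o=ctrl.get_obs(); print(o["eef_pos"],o["time_s"],o["wrist_force"],o["q"].round(3))
t,Mt=snap("top","t10")
E
python3 box.py w10
```

```text
[ 0.57224548 -0.31599926  0.2378268 ] 13.7 [ 0.64630043  0.10133435 -0.049042  ] [-0.686  0.351  1.406  0.     1.377  2.301]Traceback (most recent call last):
  File "box.py", line 14, in <module>
    c=max(cv2.findContours(ym,cv2.RETR_EXTERNAL,cv2.CHAIN_APPROX_NONE)[0],key=cv2.contourArea)
ValueError: max() iterable argument is empty
```

View pics/w10.png

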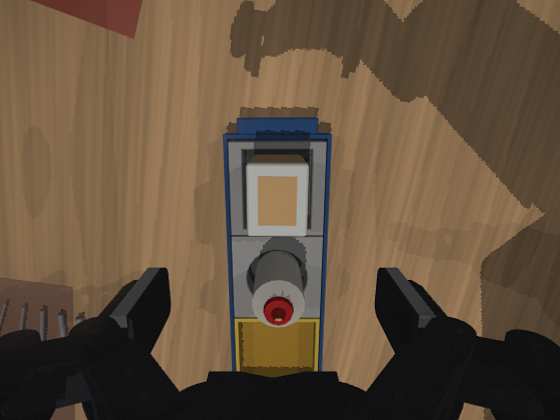

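View pics/t10.png

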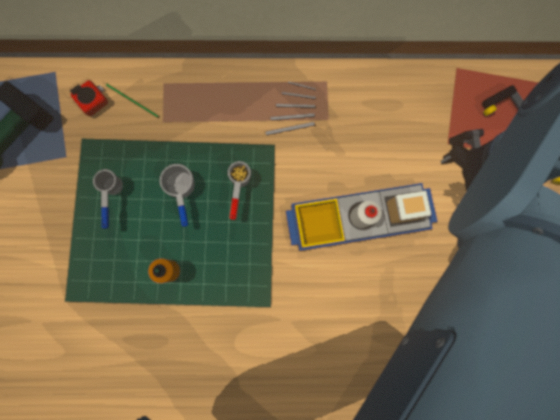

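Emit:
step_arm:
  xyz:
    - [-1,30,0]
    - [-3,75,0]
    - [-5,122,0]
    - [-7,170,0]
    - [-9,218,0]
    - [-11,266,0]
    - [-13,314,0]
    - [-15,362,0]
    - [-17,410,0]
    - [-19,458,0]
  spin: [0.1,0.24,0.38,0.52,0.66,0.8,0.94,1.08,1.22,1.36]
  fingers: [100,100,100,100,100,100,100,100,100,100]

```text
time_s: 14.75
eef_pos: [0.5498, 0.1452, 0.2308]
eef_rot: [-0.486, -0.511, -0.488, 0.514]
wrist_force: [-0.0, 0.1, 0.5]
opening: 1.0
```

Emit:
step_arm:
  xyz:
    - [-1,30,0]
    - [-1,44,0]
    - [-1,44,0]
    - [-1,44,0]
    - [-1,44,0]
  spin: [0.14,0.265,0.265,0.265,0.265]
  fingers: [100,100,100,100,100]

```text
time_s: 15.25
eef_pos: [0.5502, 0.1862, 0.2323]
eef_rot: [0.548, 0.446, 0.549, -0.447]
wrist_force: [0.6, -0.5, -0.7]
opening: 0.997
```

```bash
python3 - <<'E'
from h import *
im,M=snap("wrist","w11");o=ctrl.get_obs(); print(o["eef_pos"],o["time_s"],o["wrist_force"],o["q"].round(3))
w,x,y,z=o["eef_rot"]; print(R.from_quat([x,y,z,w]).as_matrix()[:,2])
for c in blobs(im,(105,150,40),(130,255,255),200):
    r=cv2.minAreaRect(c); print(r)
    for z in (.044,.050): 
        p=np.array([onz(M,u,v,z+.007)[:2]*1000 for u,v in c.reshape(-1,2)],np.float32); print(z,cv2.minAreaRect(p))
E
```

```text
[0.55043727 0.18608503 0.23263171] 15.3 [ 1.10998019 -0.28923171  1.12511091] [ 0.122  0.203  1.601 -0.     1.339  1.488]
[ 2.03871452e-01 -9.78997659e-01  1.21991384e-04]
((509.7567138671875, 238.5618133544922), (54.37627410888672, 113.02700805664062), 27.574562072753906)
0.044 ((543.3836059570312, -48.35588073730469), (55.3232307434082, 104.26141357421875), 86.4590072631836)
0.05 ((544.8369140625, -43.60365295410156), (54.26011657714844, 102.2578353881836), 86.4590072631836)
((275.0, 185.0), (48.0, 14.0), 90.0)
0.044 ((553.73095703125, 182.84835815429688), (44.87370681762695, 13.052470207214355), 11.77751636505127)
0.05 ((554.9855346679688, 183.15768432617188), (44.01142120361328, 12.801644325256348), 11.77775764465332)
((90.0, 153.0), (52.0, 18.0), 90.0)
0.044 ((547.99853515625, 350.5084533691406), (46.81535339355469, 16.185983657836914), 3.028764486312866)
0.05 ((549.36328125, 347.5959167480469), (45.915672302246094, 15.874939918518066), 3.0287652015686035)
```

View pics/w11.png

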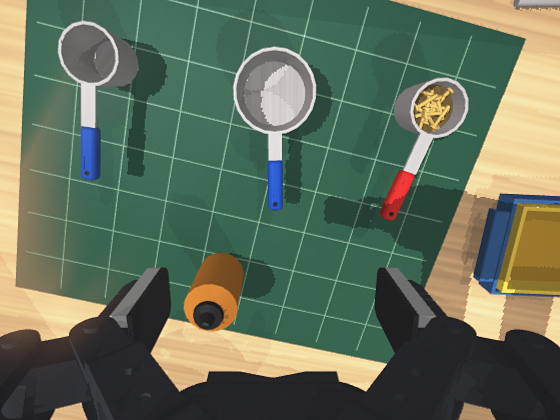

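Emit:
step_arm:
  xyz:
    - [3,-2,-45]
    - [3,-2,-90]
    - [3,-2,-135]
    - [3,-2,-170]
    - [3,-2,-188]
    - [3,-2,-196]
    - [3,-2,-196]
    - [3,-2,-196]
    - [3,-2,-196]
    - [3,-2,-196]
  spin: [0,0,0,0,0,0,0,0,0,0]
  fingers: [100,100,100,80,60,50,50,0,0,0]

```text
time_s: 16.3
eef_pos: [0.5548, 0.1853, 0.039]
eef_rot: [0.55, 0.446, 0.549, -0.445]
wrist_force: [-0.2, -1.4, 2.2]
opening: 0.149
```

Emit:
step_arm:
  xyz:
    - [0,0,0]
    - [0,0,0]
    - [0,0,0]
    - [0,0,0]
  spin: [0,0,0,0]
  fingers: [0,0,0,0]

```text
time_s: 16.7
eef_pos: [0.5546, 0.1853, 0.0387]
eef_rot: [0.55, 0.446, 0.549, -0.445]
wrist_force: [-1.3, -1.4, 7.0]
opening: 0.148
```

Emit:
step_arm:
  xyz:
    - [0,0,15]
    - [0,0,30]
    - [0,0,55]
    - [0,0,80]
    - [0,0,80]
    - [0,0,80]
  spin: [0,0,0,0,0,0]
  fingers: [0,0,0,0,0,0]

```text
time_s: 17.3
eef_pos: [0.5539, 0.1855, 0.1183]
eef_rot: [0.55, 0.446, 0.549, -0.445]
wrist_force: [-1.0, -0.5, -1.2]
opening: 0.148
```

```bash
python3 - <<'E'
from h import *
im,M=snap("wrist","w12");o=ctrl.get_obs(); print(o["eef_pos"],o["time_s"],o["wrist_force"],o["q"].round(3))
im,M=snap("side","s12")
cv2.imwrite("pics/s12z.png",cv2.resize(im[130:340,100:380],None,fx=2.8,fy=2.8))
E
```

```text
[0.5530054  0.18535454 0.1170639 ] 17.35 [-1.06598814  0.07013415 -1.50885058] [0.12  0.339 1.683 0.    1.119 1.482]
```

View pics/w12.png

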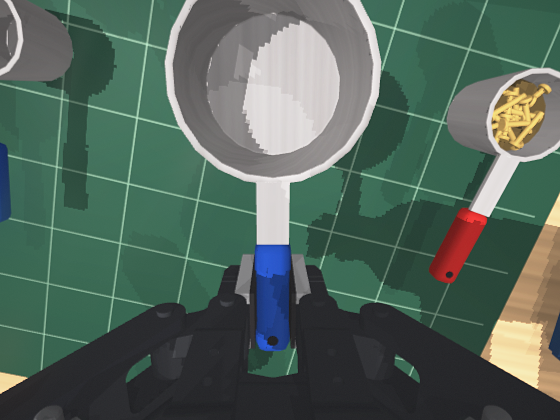

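View pics/s12z.png

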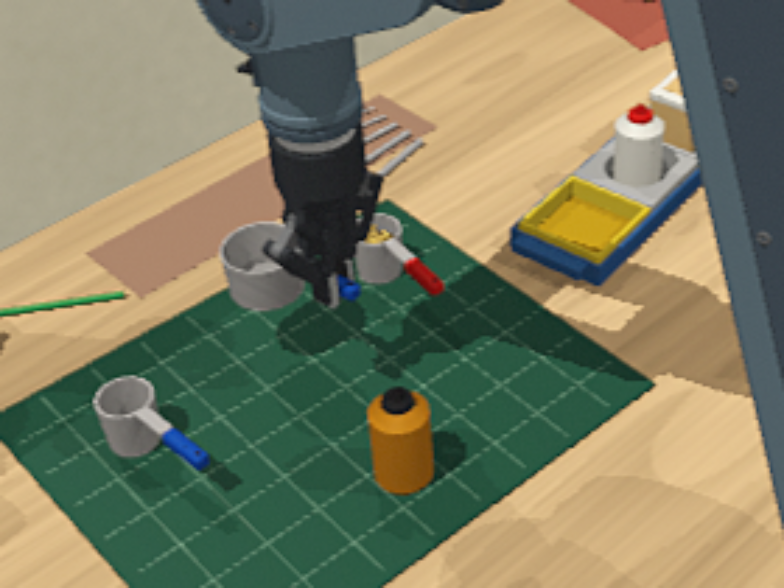

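```bash
cat > rim.py <<'E'
from h import *
import sys
im,M=load(sys.argv[1]); z=float(sys.argv[2]); u0,v0,u1,v1=map(int,sys.argv[3:7])
g=cv2.inRange(cv2.cvtColor(im,cv2.COLOR_BGR2HSV),(0,0,int(sys.argv[7])),(180,50,255))
k=np.zeros_like(g);k[v0:v1,u0:u1]=255;g&=k
cs,_=cv2.findContours(g,cv2.RETR_EXTERNAL,cv2.CHAIN_APPROX_NONE)
c=max(cs,key=cv2.contourArea).reshape(-1,2)
p=np.array([onz(M,u,v,z)[:2]*1000 for u,v in c]); 
m=(c[:,0]>u0+1)&(c[:,0]<u1-2)&(c[:,1]>v0+1)&(c[:,1]<v1-2); p=p[m]
# robust algebraic circle
for _ in range(8):
    A=np.c_[2*p,np.ones(len(p))]; s=np.linalg.lstsq(A,(p**2).sum(1),rcond=None)[0]
    r=np.sqrt(s[2]+s[:2]@s[:2]); e=abs(np.linalg.norm(p-s[:2],axis=1)-r); 
    k2=e<max(1.,np.percentile(e,92)); p=p[k2]
print("rim centre",s[:2],"dia",2*r,"res",e.max(),len(p))
cv2.drawContours(im,[c.reshape(-1,1,2)],-1,(0,0,255),1); cv2.imwrite("pics/rim.png",im)
E
for z in .120 .130 .140; do python3 rim.py w12 $z 150 0 400 185 130; done
```

```text
rim centre [632.40669059 200.13636011] dia 73.18409208711253 res 2.2824712595453107 594
rim centre [631.61528466 200.00470388] dia 67.53388888401129 res 2.106252274596681 594
rim centre [630.82387873 199.87304764] dia 61.88368568090994 res 1.9300332896475467 594
```

View pics/rim.png

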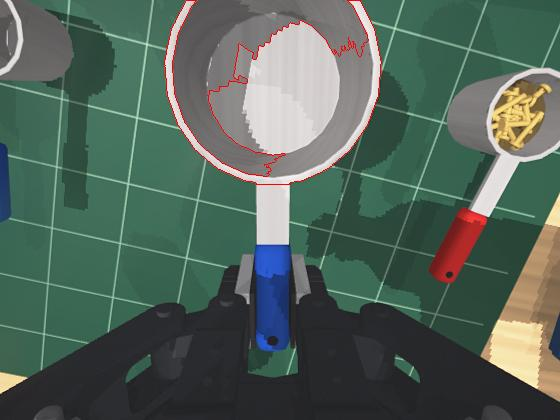

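```bash
for t in 90 75; do for z in .115 .122 .130; do python3 rim.py w12 $z 150 0 400 183 $t; done; done
```

```text
rim centre [633.07865711 200.74162564] dia 77.90469724468373 res 0.40416004949611306 396
rim centre [632.51029757 200.62139662] dia 73.85092237900095 res 0.38312956085870553 396
rim centre [631.86074381 200.48399203] dia 69.21803681822591 res 0.35909471669774007 396
rim centre [633.07865711 200.74162564] dia 77.90469724468373 res 0.40416004949611306 396
rim centre [632.51029757 200.62139662] dia 73.85092237900095 res 0.38312956085870553 396
rim centre [631.86074381 200.48399203] dia 69.21803681822591 res 0.35909471669774007 396
```

View pics/rim.png

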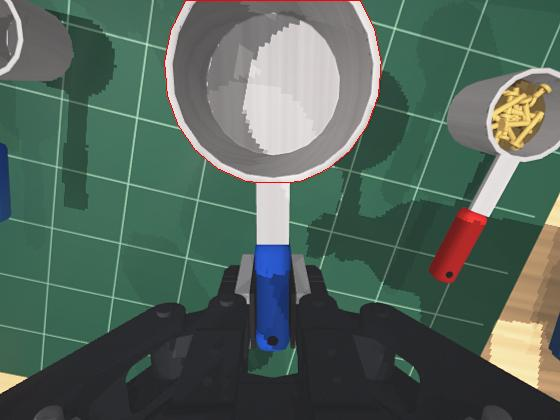

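Emit:
step_arm:
  xyz:
    - [0,0,25]
    - [-5,-20,40]
    - [-17,-60,40]
    - [-30,-105,40]
    - [-43,-150,40]
    - [-57,-195,40]
    - [-70,-240,40]
    - [-83,-280,40]
    - [-92,-310,40]
    - [-94,-318,40]
  spin: [0,0,0,0,-0.01,-0.02,-0.03,-0.035,-0.035,-0.035]
  fingers: [0,0,0,0,0,0,0,0,0,0]

```text
time_s: 18.4
eef_pos: [0.458, -0.135, 0.1562]
eef_rot: [0.54, 0.455, 0.541, -0.456]
wrist_force: [0.0, 0.7, -1.6]
opening: 0.152
```

Emit:
step_arm:
  xyz:
    - [0,0,0]
    - [0,0,0]
  spin: [0,0]
  fingers: [0,0]

```text
time_s: 18.6
eef_pos: [0.4593, -0.1317, 0.1566]
eef_rot: [0.541, 0.455, 0.542, -0.455]
wrist_force: [-0.4, -0.5, -2.1]
opening: 0.155
```

```bash
python3 - <<'E'
from h import *
im,M=snap("wrist","w13");o=ctrl.get_obs(); print(o["eef_pos"],o["time_s"],o["wrist_force"],o["q"].round(3))
snap("top","t13")
E
python3 rim.py w13 .165 150 0 400 183 85; python3 box.py t13 280 170 450 260
```

```text
[ 0.45947202 -0.13143707  0.15672654] 18.65 [ 0.33686844  0.1444609  -0.45108174] [-0.528  0.063  1.924  0.     1.156  0.868]
rim centre [ 538.01838617 -119.79645322] dia 68.7577435866833 res 5.570525165829135 789
bin ((536.6616821289062, -97.72079467773438), (97.3985824584961, 61.55914306640625), 9.422144889831543)
```

View pics/rim.png

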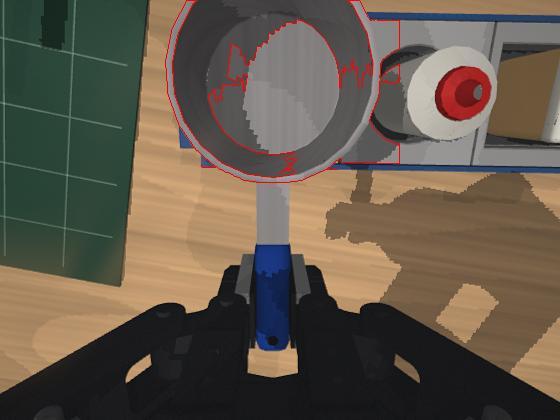

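View pics/box_t13.png

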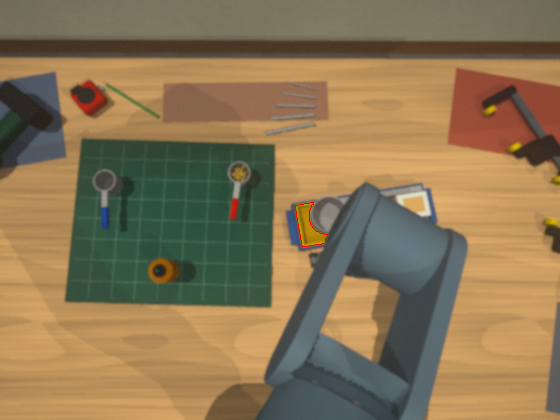

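Emit:
step_arm:
  xyz:
    - [0,-1,-35]
    - [0,-1,-65]
    - [0,-1,-85]
    - [0,-1,-97]
    - [0,-1,-105]
    - [0,-1,-108]
    - [0,-1,-108]
  spin: [0,0,0,0,0,0,0]
  fingers: [0,0,0,0,0,0,0]

```text
time_s: 19.4
eef_pos: [0.4599, -0.1336, 0.0496]
eef_rot: [0.542, 0.455, 0.541, -0.455]
wrist_force: [0.0, 0.7, -0.1]
opening: 0.152
```

```bash
python3 - <<'E'
from h import *
im,M=snap("wrist","w14");o=ctrl.get_obs(); print(o["eef_pos"],o["time_s"],o["wrist_force"],o["q"].round(3))
E
```

```text
[ 0.46014691 -0.13383503  0.04996619] 19.45 [ 0.30468443 -0.95187822 -1.07368087] [-0.531  0.247  1.976  0.     0.917  0.865]
```

View pics/w14.png

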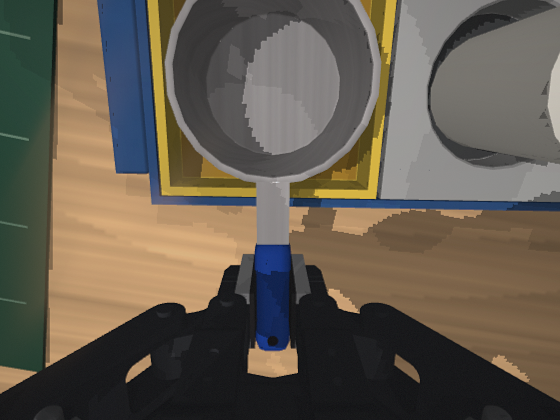

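Bowl is inside the yellow bin, centred (bin walls at u≈155 and 390 around the rim 166–378). Lower to contact.

Emit:
step_arm:
  xyz:
    - [0,0,-3]
    - [0,0,-5]
    - [0,0,-5]
  spin: [0,0,0]
  fingers: [0,0,0]

```text
time_s: 19.75
eef_pos: [0.4597, -0.1339, 0.0445]
eef_rot: [0.542, 0.455, 0.541, -0.455]
wrist_force: [0.1, -0.7, -0.5]
opening: 0.152
```

Emit:
step_arm:
  xyz:
    - [0,0,-1]
    - [0,0,-2]
    - [0,0,-2]
  spin: [0,0,0]
  fingers: [0,0,0]

```text
time_s: 20.05
eef_pos: [0.4593, -0.1341, 0.0435]
eef_rot: [0.541, 0.454, 0.542, -0.455]
wrist_force: [-7.7, -0.1, 15.6]
opening: 0.149
```

Emit:
step_arm:
  xyz:
    - [0,0,1]
    - [0,0,1]
    - [0,0,1]
    - [0,0,1]
    - [0,0,40]
    - [0,0,90]
    - [0,0,140]
    - [0,0,190]
    - [0,0,190]
    - [0,0,190]
  spin: [0,0,0,0,0,0,0,0,0,0]
  fingers: [0,60,60,60,60,60,100,100,100,100]

```text
time_s: 21.05
eef_pos: [0.4602, -0.1341, 0.2336]
eef_rot: [0.543, 0.455, 0.54, -0.455]
wrist_force: [0.4, 1.1, -0.3]
opening: 1.002
```

```bash
python3 - <<'E'
from h import *
im,M=snap("wrist","w15");o=ctrl.get_obs(); print(o["eef_pos"],o["time_s"],o["wrist_force"],o["q"].round(3))
for c in blobs(im,(105,150,40),(130,255,255),200):
    r=cv2.minAreaRect(c); print(r)
    for z in (.049,): 
        p=np.array([onz(M,u,v,z+.007)[:2]*1000 for u,v in c.reshape(-1,2)],np.float32); print(z,cv2.minAreaRect(p))
E
python3 rim.py w15 .054 150 0 400 300 80

```

```text
[ 0.45924589 -0.13349482  0.23179826] 21.1 [-0.15743051 -0.62730036 -0.24433794] [-0.532 -0.03   1.854  0.     1.318  0.865]
((271.5, 191.5), (47.0, 13.0), 90.0)
0.049 ((458.810546875, -135.43540954589844), (43.839576721191406, 12.038228988647461), 9.94728946685791)
((411.56689453125, 155.32101440429688), (21.634096145629883, 264.5467529296875), 86.32340240478516)
0.049 ((512.5819091796875, -250.40855407714844), (19.088638305664062, 231.26528930664062), 13.618741035461426)
((369.28814697265625, 52.08161163330078), (94.45454406738281, 369.6668701171875), 78.90328979492188)
0.049 ((587.41064453125, -193.46603393554688), (73.88441467285156, 307.4863586425781), 20.720481872558594)
rim centre [ 550.89817194 -201.99969469] dia 93.14949598451125 res 5.422764149529193 151
```

View pics/rim.png

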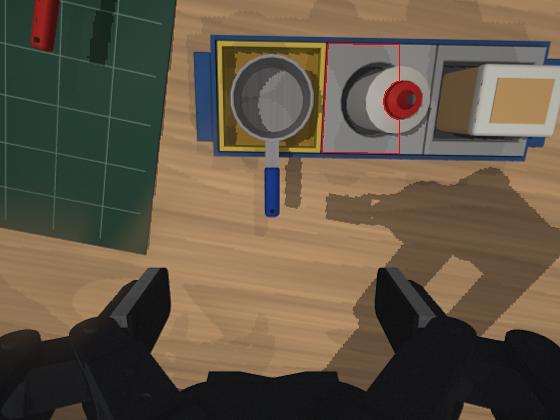

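```bash
for t in 40 60 80; do python3 rim.py w15 .054 225 45 321 140 $t;done
```

```text
rim centre [ 538.48056808 -121.62181547] dia 69.95279078143662 res 0.7172385176336817 211
rim centre [ 538.48056808 -121.62181547] dia 69.95279078143662 res 0.7172385176336817 211
rim centre [ 538.48056808 -121.62181547] dia 69.95279078143662 res 0.7172385176336817 211
```

View pics/rim.png

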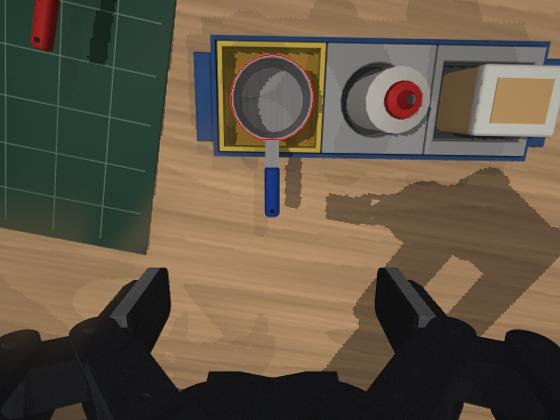

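Emit:
step_arm:
  xyz:
    - [6,30,0]
    - [14,75,0]
    - [23,122,0]
    - [31,170,0]
    - [40,218,0]
    - [49,266,0]
    - [58,314,0]
    - [67,362,0]
    - [76,410,0]
    - [84,455,0]
  spin: [0,-0.02,-0.04,-0.06,-0.08,-0.1,-0.117,-0.117,-0.117,-0.117]
  fingers: [100,100,100,100,100,100,100,100,100,100]

```text
time_s: 22.1
eef_pos: [0.5423, 0.3232, 0.229]
eef_rot: [0.513, 0.484, 0.515, -0.487]
wrist_force: [0.6, -0.7, 1.0]
opening: 1.0
```

Emit:
step_arm:
  xyz:
    - [5,28,0]
    - [5,28,0]
    - [5,28,0]
  spin: [0,0,0]
  fingers: [100,100,100]

```text
time_s: 22.4
eef_pos: [0.5472, 0.3492, 0.2292]
eef_rot: [0.514, 0.484, 0.515, -0.487]
wrist_force: [0.1, -0.7, -0.7]
opening: 1.0
```

```bash
python3 - <<'E'
from h import *
im,M=snap("wrist","w16");o=ctrl.get_obs(); print(o["eef_pos"],o["time_s"],o["wrist_force"],o["q"].round(3))
w,x,y,z=o["eef_rot"]; v=R.from_quat([x,y,z,w]).as_matrix()[:,2]; print(np.degrees(np.arctan2(v[1],v[0])))
for c in blobs(im,(105,150,40),(130,255,255),200):
    r=cv2.minAreaRect(c); print(r)
    for z in (.050,): 
        p=np.array([onz(M,u,v,z+.007)[:2]*1000 for u,v in c.reshape(-1,2)],np.float32); print(z,cv2.minAreaRect(p))
    t,Mt=load("top0");s,Ms=load("side0")
    print(tri((M,*r[0]),(Mt,104,217.5),(Ms,165.3,289.2)))
E
```

```text
[0.54753064 0.34841146 0.22986319] 22.45 [ 0.92692056 -0.74455773  0.53642028] [ 0.384  0.355  1.416 -0.     1.374  1.898]
-86.74228421518843
((267.9999694824219, 186.99998474121094), (49.99999237060547, 13.999998092651367), 90.0)
0.05 ((549.644775390625, 351.36407470703125), (45.567508697509766, 12.710000038146973), 3.3361752033233643)
(array([0.54844209, 0.35312272, 0.0539972 ]), [np.float64(0.002053983141082978), np.float64(0.0017845813732581658), np.float64(0.0004875167436896084)])
```

View pics/w16.png

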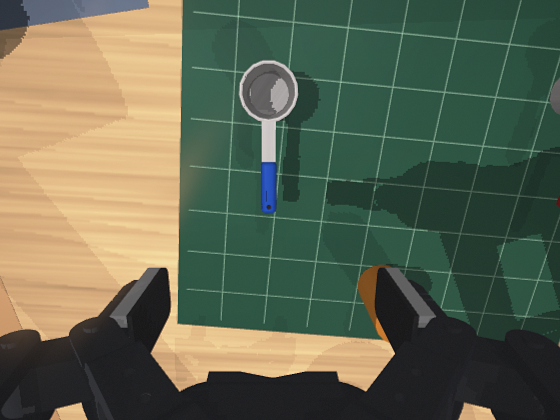

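Emit:
step_arm:
  xyz:
    - [2,3,-45]
    - [2,3,-90]
    - [2,3,-135]
    - [2,3,-170]
    - [2,3,-184]
    - [2,3,-189]
    - [2,3,-189]
    - [2,3,-189]
    - [2,3,-189]
    - [2,3,-189]
  spin: [0,0,0,0,0,0,0,0,0,0]
  fingers: [100,100,100,80,60,50,50,0,0,0]

```text
time_s: 23.45
eef_pos: [0.5518, 0.3529, 0.0454]
eef_rot: [0.515, 0.487, 0.514, -0.484]
wrist_force: [-0.5, -0.5, 5.5]
opening: 0.148
```

Emit:
step_arm:
  xyz:
    - [0,0,0]
    - [0,0,0]
    - [0,0,0]
    - [0,0,0]
  spin: [0,0,0,0]
  fingers: [0,0,0,0]

```text
time_s: 23.85
eef_pos: [0.5516, 0.3529, 0.0451]
eef_rot: [0.515, 0.486, 0.514, -0.485]
wrist_force: [-1.8, -0.5, 6.6]
opening: 0.149
```

Emit:
step_arm:
  xyz:
    - [0,0,15]
    - [0,0,30]
    - [0,0,60]
    - [0,0,100]
    - [0,0,110]
    - [0,0,110]
  spin: [0,0,0,0,0,0]
  fingers: [0,0,0,0,0,0]

```text
time_s: 24.45
eef_pos: [0.5522, 0.3531, 0.1569]
eef_rot: [0.515, 0.488, 0.513, -0.484]
wrist_force: [0.1, -0.7, -0.9]
opening: 0.15
```

```bash
python3 - <<'E'
from h import *
im,M=snap("wrist","w17");o=ctrl.get_obs(); print(o["eef_pos"],o["time_s"],o["wrist_force"],o["q"].round(3))
w,x,y,z=o["eef_rot"]; v=R.from_quat([x,y,z,w]).as_matrix()[:,2]; print(np.degrees(np.arctan2(v[1],v[0])))
E
for z in .155 .160 .165 .170; do python3 rim.py w17 $z 150 0 400 150 85; done
```

```text
[0.55083298 0.35249447 0.15434369] 24.5 [-0.56726975 -0.99932427 -1.82413427] [0.388 0.434 1.469 0.    1.236 1.902]
-86.74563027576917
rim centre [631.49115853 356.02596855] dia 52.966300143715735 res 0.414755633657375 331
rim centre [631.11197438 355.99191667] dia 50.98112605193334 res 0.3992106147312917 331
rim centre [630.73279023 355.95786478] dia 48.99595196015072 res 0.3836655958057342 331
rim centre [630.35360607 355.9238129 ] dia 47.010777868397575 res 0.3681205768642499 331
```

View pics/rim.png

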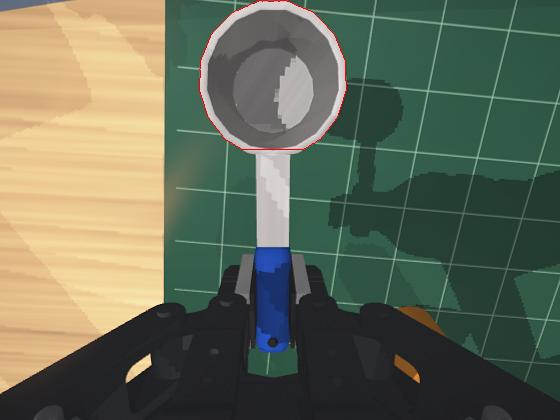

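Emit:
step_arm:
  xyz:
    - [0,0,35]
    - [0,0,70]
    - [5,-10,90]
    - [9,-35,90]
    - [12,-60,90]
    - [15,-85,90]
    - [18,-110,90]
    - [21,-135,90]
    - [24,-160,90]
    - [27,-185,90]
  spin: [0.05,0.15,0.29,0.43,0.57,0.71,0.85,0.99,1.13,1.27]
  fingers: [0,0,0,0,0,0,0,0,0,0]

```text
time_s: 25.5
eef_pos: [0.5763, 0.1661, 0.2406]
eef_rot: [0.701, 0.084, 0.704, -0.084]
wrist_force: [0.9, 0.3, -1.2]
opening: 0.148
```

Emit:
step_arm:
  xyz:
    - [4,-25,0]
    - [7,-50,0]
    - [11,-75,0]
    - [14,-100,0]
    - [18,-125,0]
    - [21,-150,0]
    - [25,-175,0]
    - [28,-200,0]
    - [31,-225,0]
    - [34,-245,0]
  spin: [0.14,0.28,0.42,0.56,0.7,0.84,0.98,1.12,1.26,1.4]
  fingers: [0,0,0,0,0,0,0,0,0,0]

```text
time_s: 26.5
eef_pos: [0.6104, -0.0788, 0.2406]
eef_rot: [0.59, -0.387, 0.592, 0.389]
wrist_force: [0.1, 0.2, -1.4]
opening: 0.15
```

Emit:
step_arm:
  xyz:
    - [3,-15,0]
    - [5,-25,0]
    - [6,-31,0]
    - [6,-31,0]
    - [6,-31,0]
    - [6,-31,0]
    - [6,-31,0]
  spin: [0.14,0.28,0.42,0.53,0.585,0.585,0.585]
  fingers: [0,0,0,0,0,0,0]

```text
time_s: 27.2
eef_pos: [0.6168, -0.1084, 0.2415]
eef_rot: [0.456, -0.539, 0.456, 0.541]
wrist_force: [0.4, 0.7, -0.6]
opening: 0.15
```

```bash
python3 - <<'E'
from h import *
im,M=snap("wrist","w18");o=ctrl.get_obs(); print(o["eef_pos"],o["time_s"],o["wrist_force"],o["q"].round(3))
w,x,y,z=o["eef_rot"]; v=R.from_quat([x,y,z,w]).as_matrix()[:,2]; print(np.degrees(np.arctan2(v[1],v[0])))
E
python3 rim.py w18 .248 150 0 400 150 85
```

```text
[ 0.61699071 -0.10841405  0.24194014] 27.25 [-0.56163916 -0.35062792 -1.31487729] [-0.363  0.295  1.469  0.     1.379 -2.103]
99.67122369306075
rim centre [ 540.67460471 -129.26872962] dia 60.605408561322754 res 2.325445312485371 184
```

View pics/w18.png

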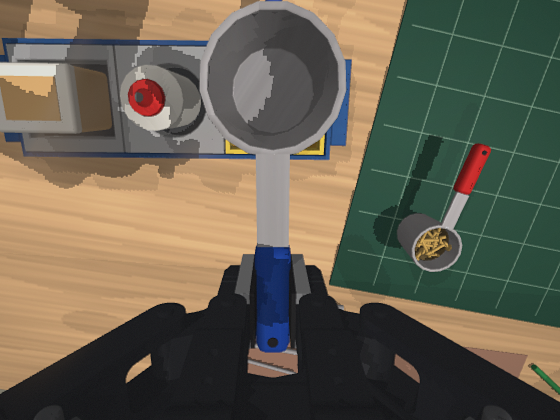

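Emit:
step_arm:
  xyz:
    - [1,-1,-40]
    - [1,-1,-80]
    - [1,-1,-110]
    - [1,-1,-125]
    - [1,-1,-133]
    - [1,-1,-133]
    - [1,-1,-133]
  spin: [0,0,0,0,0,0,0]
  fingers: [0,0,0,0,0,0,0]

```text
time_s: 27.95
eef_pos: [0.6197, -0.1101, 0.112]
eef_rot: [-0.456, 0.542, -0.455, -0.54]
wrist_force: [0.4, 0.2, -1.6]
opening: 0.149
```

```bash
python3 - <<'E'
from h import *
im,M=snap("wrist","w19");o=ctrl.get_obs(); print(o["eef_pos"],o["time_s"],o["wrist_force"],o["q"].round(3))
im,M=snap("top","t19");cv2.imwrite("pics/t19z.png",cv2.resize(im[150:280,260:460],None,fx=4,fy=4))
im,M=snap("side","s19");cv2.imwrite("pics/s19z.png",cv2.resize(im[130:280,240:420],None,fx=4,fy=4))
E
```

```text
[ 0.61983786 -0.11013152  0.11228431] 28.0 [ 0.51169909 -0.520051   -1.31518513] [-0.364  0.434  1.563 -0.     1.141 -2.105]
```

View pics/w19.png

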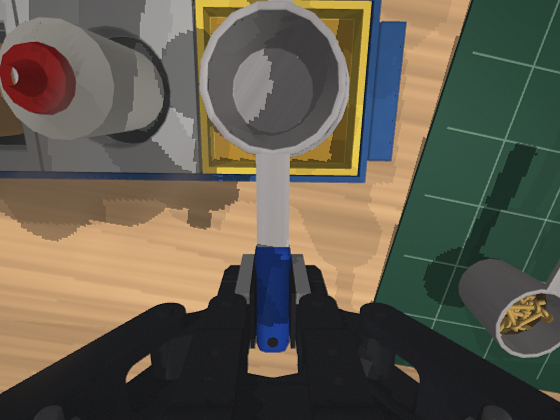

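View pics/t19z.png

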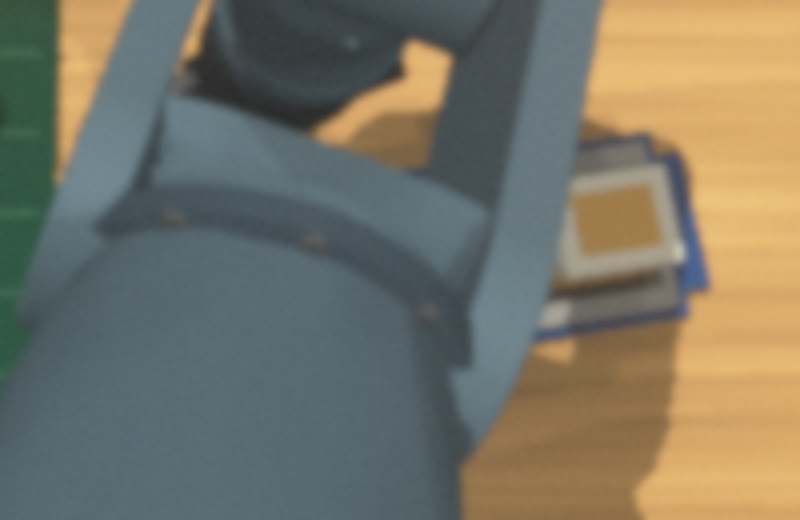

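View pics/s19z.png

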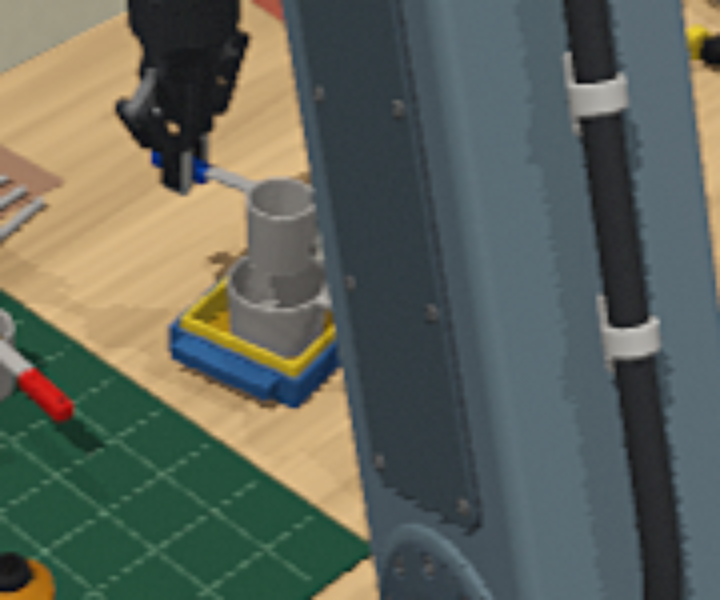

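Emit:
step_arm:
  xyz:
    - [-1,1,-10]
    - [-1,1,-18]
    - [-1,1,-26]
    - [-1,1,-34]
    - [-1,1,-34]
  spin: [0,0,0,0,0]
  fingers: [0,0,0,0,0]

```text
time_s: 28.6
eef_pos: [0.6163, -0.1083, 0.0742]
eef_rot: [0.455, -0.54, 0.456, 0.542]
wrist_force: [-1.1, 1.0, -2.0]
opening: 0.148
```

```bash
python3 - <<'E'
from h import *
im,M=snap("wrist","w20");o=ctrl.get_obs(); print(o["eef_pos"],o["time_s"],o["wrist_force"],o["q"].round(3))
im,M=snap("side","s20");cv2.imwrite("pics/s20z.png",cv2.resize(im[130:280,240:420],None,fx=4,fy=4))
E
```

```text
[ 0.6168126  -0.10841418  0.07505493] 28.65 [-0.08253661 -0.20493291 -0.31928607] [-0.363  0.482  1.582 -0.     1.08  -2.104]
```

View pics/w20.png

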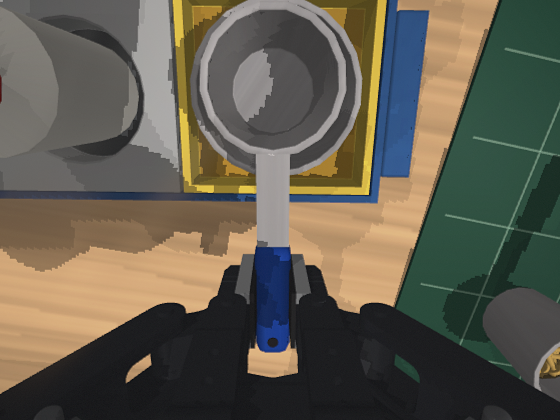

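View pics/s20z.png

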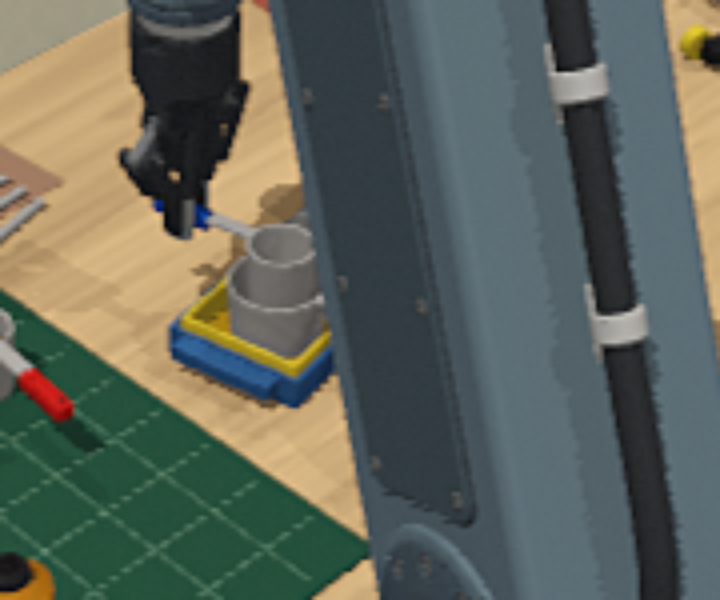

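Emit:
step_arm:
  xyz:
    - [0,0,-7]
    - [0,0,-13]
    - [0,0,-18]
    - [0,0,-20]
    - [0,0,-20]
  spin: [0,0,0,0,0]
  fingers: [0,0,0,0,0]

```text
time_s: 29.2
eef_pos: [0.6172, -0.1085, 0.0557]
eef_rot: [0.456, -0.54, 0.456, 0.541]
wrist_force: [0.8, -0.4, -0.7]
opening: 0.144
```

Emit:
step_arm:
  xyz:
    - [0,0,-2]
    - [0,0,-2]
  spin: [0,0]
  fingers: [0,0]

```text
time_s: 29.4
eef_pos: [0.6177, -0.1088, 0.0544]
eef_rot: [-0.456, 0.541, -0.456, -0.541]
wrist_force: [-0.5, 0.0, -0.5]
opening: 0.148
```

Emit:
step_arm:
  xyz:
    - [0,0,-2]
    - [0,0,-2]
  spin: [0,0]
  fingers: [0,0]

```text
time_s: 29.6
eef_pos: [0.6183, -0.1088, 0.0534]
eef_rot: [-0.456, 0.541, -0.455, -0.54]
wrist_force: [-1.4, 1.6, 5.0]
opening: 0.147
```

```bash
python3 - <<'E'
from h import *
im,M=snap("wrist","w21");o=ctrl.get_obs(); print(o["eef_pos"],o["time_s"],o["wrist_force"],o["q"].round(3))
E
```

```text
[ 0.61829113 -0.10881979  0.05344376] 29.65 [0.20800694 0.68418609 4.51594209] [-0.363  0.514  1.587  0.     1.04  -2.104]
```

View pics/w21.png

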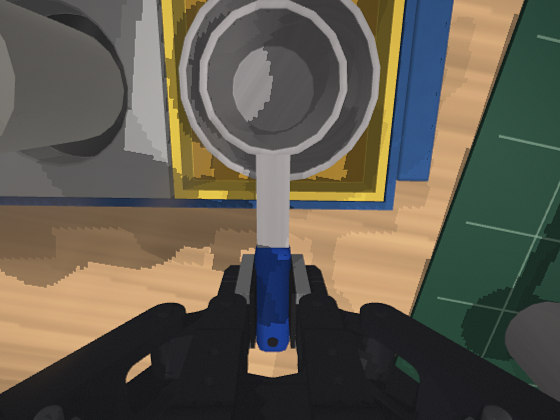

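Emit:
step_arm:
  xyz:
    - [0,0,0]
    - [0,0,0]
    - [0,0,0]
    - [0,0,0]
    - [0,0,0]
    - [0,0,30]
    - [0,0,80]
    - [0,0,130]
    - [0,0,180]
    - [0,0,180]
  spin: [0,0,0,0,0,0,0,0,0,0]
  fingers: [0,60,60,60,60,60,60,60,60,60]

```text
time_s: 30.65
eef_pos: [0.6217, -0.1101, 0.2417]
eef_rot: [-0.457, 0.546, -0.454, -0.536]
wrist_force: [1.2, 0.4, 0.4]
opening: 0.6
```

```bash
python3 - <<'E'
from h import *
im,M=snap("wrist","w22");o=ctrl.get_obs(); print(o["eef_pos"],o["time_s"],o["wrist_force"],o["q"].round(3))
E
```

```text
[ 0.62004642 -0.1095472   0.23760438] 30.7 [-0.34576957 -0.26713996 -0.74177003] [-0.363  0.298  1.474 -0.     1.36  -2.104]
```

View pics/w22.png

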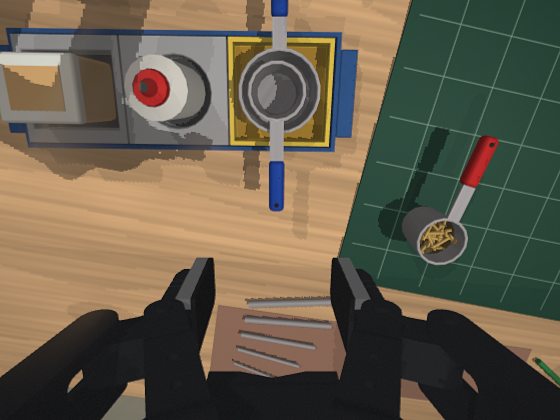

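Emit:
step_arm:
  xyz:
    - [0,0,40]
    - [-20,-35,60]
    - [-50,-70,60]
    - [-80,-105,60]
    - [-110,-140,60]
    - [-140,-175,60]
    - [-170,-210,60]
    - [-200,-245,60]
    - [-230,-280,60]
    - [-260,-315,60]
  spin: [0,0,0,0,0,0,0,0,0,0]
  fingers: [60,60,60,60,60,60,60,60,60,60]

```text
time_s: 31.7
eef_pos: [0.3557, -0.4243, 0.2907]
eef_rot: [0.456, -0.54, 0.455, 0.541]
wrist_force: [1.1, -0.0, 0.2]
opening: 0.599
```

Emit:
step_arm:
  xyz:
    - [-10,-35,0]
    - [-30,-70,0]
    - [-50,-100,0]
    - [-50,-100,0]
    - [-50,-100,0]
  spin: [0,0,0,0,0]
  fingers: [60,60,60,60,60]

```text
time_s: 32.2
eef_pos: [0.3068, -0.5234, 0.2903]
eef_rot: [0.457, -0.539, 0.455, 0.541]
wrist_force: [-0.0, 0.5, 0.0]
opening: 0.6
```

```bash
python3 - <<'E'
from h import *
o=ctrl.get_obs(); print(o["eef_pos"],o["time_s"],o["q"].round(3))
im,M=snap("top","t23");cv2.imwrite("pics/t23z.png",cv2.resize(im[130:310,60:460],None,fx=2,fy=2))
im,M=snap("side","s23");cv2.imwrite("pics/s23z.png",cv2.resize(im[130:350,100:420],None,fx=2.5,fy=2.5))
E
```

```text
[ 0.30677574 -0.5234073   0.29034665] 32.2 [-1.236  0.218  1.466  0.     1.461 -2.976]
```

View pics/t23z.png

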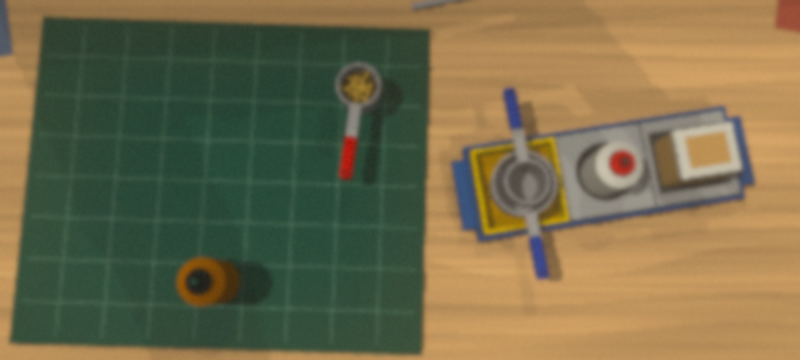

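View pics/s23z.png

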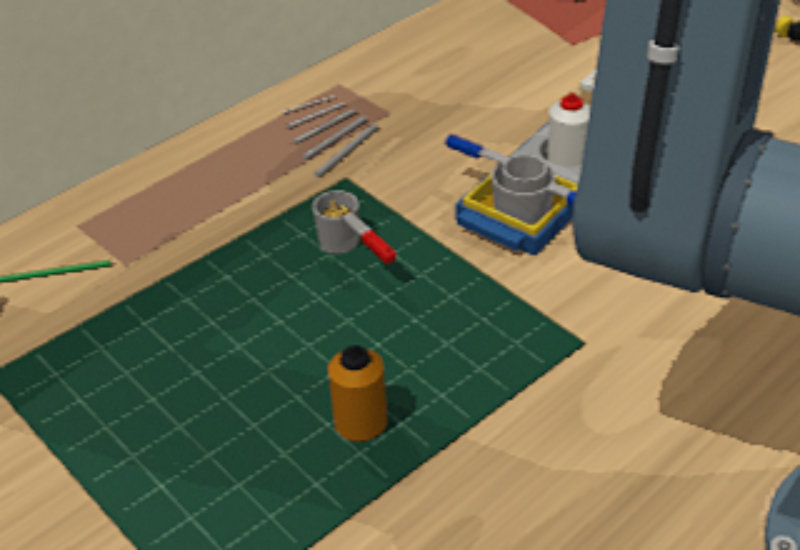

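```bash
python3 - <<'E'
from h import *
t,Mt=load("t23");s,Ms=load("s23");w,Mw=load("w22")
B=((105,130,40),(130,255,255))
def g(im,roi): return cv2.minAreaRect(max(blobs(im,*B,15,roi),key=cv2.contourArea))
a=g(t,(305,170,325,195));b=g(s,(275,180,295,196));c=g(w,(265,160,290,215)); print(a,b,c)
print(tri((Mt,*a[0]),(Ms,*b[0]),(Mw,*c[0])), tri((Mt,*a[0]),(Ms,*b[0])))
E
```

```text
((316.1588134765625, 184.96470642089844), (14.534341812133789, 2.9285614490509033), 77.47119140625) ((285.1379089355469, 188.15516662597656), (13.741456031799316, 4.642383575439453), 21.801406860351562) ((276.0, 186.0), (48.0, 14.0), 90.0)
(array([ 0.61978205, -0.10853922,  0.05771881]), [np.float64(0.0017038364454112554), np.float64(0.00034685535185716376), np.float64(0.0014498066870615963)]) (array([ 0.61822028, -0.10688206,  0.05981183]), [np.float64(0.00016554627635628394), np.float64(0.00016554627635622223)])
```

Small grip stands at z = 58 mm, exactly the fully nested height (expected 58). Everything is in place.

```bash
python3 - <<'E'
from bench import hand_in
print(hand_in())
E
```

```text
the job is handed in; nothing more can be done
None
```

I packed the kit in the order asked and handed it in at about 32 s of the 128 s allowed.

- **Bottle and tub:** The glue bottle stands upright in the round well. The tub stands upright in the oblong well, with its long side along the row.
- **Scoops:** The big scoop is in the yellow bin with its handle over the near long side. The small scoop is nested inside it, with its handle about 180° away over the far side.
- **Left alone:** I did not handle the oil bottle or the red-gripped scoop of screws. In the final top and side pictures both look where they were at the start; I did not measure their positions again.

**Last checks:** The small scoop's grip measured 58 mm high over three views and 60 mm from two views, against 58 mm when fully home. The floor contact force came at the expected height. The arm was clear of everything at hand-in.

**Disagreement:** While held, both scoops' rims measured about 5 mm lower than expected, which I put down to slight sag in the grip or calibration. It made no difference to the placing.

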